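# Pin the doser's lever, fit its knob on the D-shaft and hold it in to prime

### The arm

A 6-joint arm with a two-finger parallel gripper is mounted at the origin on a cart in front of the work surface, level with it; the furniture and walls round the work are solid. World frame = base frame: x ahead of the robot, y to its left, z up, the work surface at z = 0. Lengths are in m, angles in rad, forces in N, time in s.
With the tool pointing down it reaches from about 0.375 to 0.9 m from the base axis. Payload 3.1 kg.
Tool frame: the origin (TCP) lies on the centre line of the jaws, within the pads' length; the fingertips stand 8 mm ahead of it and the grasp point (between the pads) lies 11 mm behind it; z points along the fingers, y is the direction in which the jaws open and shut (so a half turn about z gives the same grasp; the last joint's range is limited). The gripper opens to 87 mm and grips with 3 to 60 N. Pads are 19 mm wide; open, the fingers measure 117 mm over their backs; the gripper's body (75 mm by 190 mm) begins 51 mm behind the grasp point.
Start: joints at [1.091, 0.527, 1.433, -0, 1.181, -0.178], TCP at [0.185, 0.597, 0.231] pointing down, gripper open.
Joint ranges: [-3.08, 3.08], [-0.75, 2.2], [0.22, 2.44], [-1.43, 4.57], [0, 2.65], [-2.85, 2.85]. Speed limits (rad/s): [2.79, 2.79, 3.14, 3.14, 3.14, 3.14].

### API

Orientations are given as a rotation vector (axis times angle).
In Python, from cell import read_state, imaging, r gives the robot as it stands. The module is installed in compiled form; this text tells all that it offers.
- The arm moves only by the tool drive_tool, never from a script. Its argument "moves" is a list of rows, each a list of 3 entries, a list of its own where there are three numbers: the shift along the tool's x, y, z in mm, then the turn, a rotation vector about the tool's x, y, z in degrees, then the finger opening in mm, from 0 to 87. In form: [[[x, y, z], [rx, ry, rz], fingers], ...]. A call has 1 to 12 rows; each row shifts and turns the commanded pose from where the row before left it, along the tool's axes as they then stand; what a row does not reach is not made up. A row lasts 1/8 s, in which the tool goes at most 62.5 mm and 10.7 degrees, less where a joint would pass 70% of its speed; a pose out of reach is approached as far as the arm can. A call is refused whole if a number of a shift passes 62.5 or a number of a turn 10.7, either way. A call with a gripper value outside its range is refused whole. The fingers move at their own pace and stop on an object; "grip_force" is the grip in N (left out, the last holds). Time passes only in rows, so rows that do not move let the fingers close. It gives the time, the measured TCP pose, the force and the opening at its end, in the units of the state.
- read_state(): the state, without advancing time (a new reading comes with each control period).
- imaging.grab_frame(name): name is "scene" or "top" or "wrist"; returns the picture (384x512x3 uint8, red, green, blue); there is no depth.
- imaging.calibration(name): a dict with "vfov" (degrees; the focal length in pixels is half the picture's height over the tangent of half this angle, whatever the lens; pixels are square), "cx", "cy" (the principal point, pixels), "T" (4x4, takes a point from camera to world coordinates). Camera axes: x right, y down, z forward; pixel columns grow to the right and rows downward; lengths in m; the calibration is good to about 2 mm. The wrist camera is an equidistant fisheye: a pixel r from the principal point sees the ray r / f radians off the axis. A picture is of the moment at which its call begins: read the wrist's pose just before it. calibration takes no time and is no camera call; for the wrist camera it gives the pose at the moment of the call.
- r.sign_off(): hands the job in, once; it reports no verdict.
The state is a dict: "time_s": time; "q": joint angles; "joint_velocities": joint speeds; "joint_efforts": joint torques, N m; "eef_pos": TCP position; "orientation": TCP orientation; "wrist_force": force on the tool from outside, world axes, zero at the start; "moment": the same for the moment, N m; "grip_width": finger opening in m.
Only numpy, scipy, OpenCV 4.12 (cv2) and the standard library are available. Lean on these libraries where they do the work, as an engineer would, in place of code of your own. Each camera call takes 0.05 s, during which the arm holds its last target.

### The job

The knob of the spawn doser is off its spindle. First lock the index lever where it stands: take the setting pin out of its block and push it fully home through the hole in the end of the lever into the plate below. Then turn the knob so that the flat in its bore matches the flat of the spindle, push it fully onto the spindle and keep pressing until the spindle is right down against its prime spring; finish like that, with the gripper still on the knob holding it pressed down, the pin still home, and the other things on the bench and in the tray left where they are.

Things in the scene. Friction and masses are not known exactly. Their poses are not given: they have to be found in the camera images.
- doser: the dosing unit, a white box 180 x 140 mm with an aluminium top plate (upper face 66 mm above the bench, five 10 mm holes in an arc) and a pump head on its left side; fixed. Origin: centre of its underside; x points from its front (robot side) to its back, z up. The vertical spindle axis stands at x = -35 mm, y = 0.
- index_lever (a joint): angle (rad) of the flat steel lever on the doser's top, turning with the spindle about the spindle's axis, counter-clockwise from above positive. At 0, where it starts, it points along the doser's +x, the hole in its end over the plate's middle hole. Light friction (0.02 N m): free to turn until the pin is in. Its round hub, 32 mm across, rises to 79 mm above the bench.
- lever_hole (a point): centre of the upper mouth of the hole in the lever's end, 65 mm from the spindle axis, 75 mm above the bench. The hole is 10 mm wide with a 1.5 mm chamfer, in a round eye 28 mm across, 8 mm thick; the plate's 10 mm hole right below takes the rest of the pin's stem. x points along the lever away from the spindle, z up.
- spindle_top (a point): centre of the top of the D-section steel spindle, 109 mm above the bench with the spindle up, standing 30 mm above the lever's hub. Section: 16 mm circle with one flat 2.5 mm from the axis; top edge chamfered 2 mm. x points square out of the flat (the flat faces along the lever towards its hole), z up along the axis.
- spindle (a joint): how far (m) the spindle is pressed down against its prime spring: 0 up, 0.008 right down on its stop. The spring resists with 3 N at the start and 7 N at the stop.
- dose_knob: the loose black knob, 90 g, 58 mm high, standing bore down in the tray. Origin: centre of its underside, z up. Round body 40 mm across (rim 47 mm) up to 26 mm; above it a bar grip along x from -20 mm to a pointed nose at +23 mm, with a white line on top towards the nose. x points to the nose; on the spindle the nose must point along the lever to the pin.
- knob_seat (a point): centre of the closed end of the knob's D-shaped bore, 19.6 mm above the knob's origin; it meets the spindle's top when the knob is fully on. The bore opens in the underside: 17.4 mm circle with one flat 3.2 mm from the axis on the +x (nose) side, mouth chamfered 1.5 mm. Axes as the knob's.
- knob_grip (a point): point on the knob's axis in the bar grip, 48 mm above the knob's origin. The bar is 15 mm thick (y from -7.5 to 7.5 mm), its flat sides run from x = -18 to +14 mm and from 26 to 56 mm above the origin; grip it across y. Axes as the knob's.
- setting_pin: the loose steel pin, 50 g, standing in the middle hole of its block. Origin: on its axis at the underside of its collar; z up. Below: stem 8 mm across and 20 mm long with a tapered tip. Above: collar 18 mm across and 6 mm high, then a knurled head 14 mm across up to 40 mm. Fully home, its collar lies on the lever's upper face.
- pin_head (a point): point on the pin's axis 30 mm above the underside of its collar, where the 14 mm head is gripped.
- pin_block: the pin's parking block, aluminium, 90 x 44 x 30 mm with a 110 x 44 x 5 mm foot, three 9.5 mm holes along its x (the outer two empty) 28 mm apart; fixed. Origin: centre of its underside on the bench.
- parts_tray: shallow steel tray, 314 mm along its x, 214 mm along y, 24 mm high, with a 2 mm floor, in which the knob stands; fixed. Origin: centre of its underside.
- brush: bystander: small brush, 150 mm along its y, 18 mm wide, 26 mm high, lying across the far end of the tray. Origin: centre of its underside.
- screwdriver: bystander: screwdriver, 187 mm along its y, 23 mm thick, lying on the bench to the left of the pin block. Origin: centre of its underside.
- knob_nose (a point): point 23 mm from the knob's axis straight under the tip of its nose, at the height of knob_seat (19.6 mm above the knob's origin). Axes as the knob's.
- counter: bystander: grey hand tally counter 54 x 55 x 19 mm lying on the bench between the pin block and the doser, towards the back. Origin: centre of its underside.
Not all that is in view belongs to the job. Of the things like the dose_knob, leave any that is blue or pink; of the rest the larger one is meant.

How it is judged:
On the way, in this order (a step that is already met when the one before it is completed fails the run):
1. the setting pin is fully home through the lever into the plate, the lever at its setting (distance between setting_pin and lever_hole below 0.004 m and angle between setting_pin's own z axis and vertical below 0.1 rad and value of joint index_lever between -0.06 and 0.06 rad), for 0.2 s.
2. the knob is fully on the spindle, flat to flat (distance between knob_seat and spindle_top below 0.003 m and x of knob_nose in the frame of spindle_top above 0.02 m and angle between the x axis of dose_knob and the x axis of spindle_top, either way round below 0.25 rad and angle between dose_knob's own z axis and vertical below 0.1 rad), for 0.1 s.
At the end, for the whole second after the job is handed in: Pin collar within 4 mm of the lever's face, upright; lever within 0.06 rad of 0; knob upright, nose along the lever within 0.25 rad, its bore end within 3 mm of the spindle's top; spindle pressed down over 6 of its 8 mm by the gripper, still bearing on the knob (over 3 N) (all of step 1 and all of step 2 and value of joint spindle above 0.006 m and contact force between the fingers and dose_knob above 3 N); the arm keeps its last pose, push and grip.
It fails at once if a bystander (brush, screwdriver, tally counter) is moved more than 3 cm (distance of any of brush, screwdriver, counter from where it was at the start of the episode above 0.03 m).
It also fails if it takes over 48 s, if anything falls off the work surface, if the arm or the gripper's body presses on something with over 40 N, if the wrist force passes 120 N, or if a joint passes its speed limit or range.

## Working session

There is one attempt and no reset: what is moved stays moved. The work goes in short steps, Python scripts to look and compute and a tool call to move; the robot and the scene stay as the last step left them, time stands still between calls to the robot, and variables do not carry over. Pictures are saved under pics/ and viewed, and the job is handed in when it is done.

Besides the shell and the picture viewer there is one more tool, called after "Emit:" by a JSON object that holds its "op" and its "data", one argument or row to a line. drive_tool: Moves the arm, as the interface text tells. Its arguments: {"type":"object","properties":{"moves":{"type":"array"},"grip_force":{"type":"number"}},"required":["moves"]}

```bash
mkdir -p pics; cat > h.py <<'E'
import numpy as np, cv2
from cell import read_state, imaging, r
from scipy.spatial.transform import Rotation as R
def grab(n,fn=None):
    c=imaging.calibration(n); im=imaging.grab_frame(n)
    if fn: cv2.imwrite('pics/'+fn,im[:,:,::-1])
    return im,c
def foc(c): return 192/np.tan(np.radians(c['vfov']/2))
def ray(c,u,v,fish=False):
    f=foc(c); x=(u-c['cx']);y=(v-c['cy'])
    if fish:
        rr=np.hypot(x,y);t=rr/f; d=np.array([np.sin(t)*x/max(rr,1e-9),np.sin(t)*y/max(rr,1e-9),np.cos(t)])
    else:
        d=np.array([x/f,y/f,1]); d/=np.linalg.norm(d)
    T=np.array(c['T']); return T[:3,3],T[:3,:3]@d
def onz(c,u,v,z,fish=False):
    o,d=ray(c,u,v,fish); return o+d*(z-o[2])/d[2]
def proj(c,p,fish=False):
    T=np.array(c['T']); q=T[:3,:3].T@(np.array(p)-T[:3,3]); f=foc(c)
    if fish:
        rr=np.hypot(q[0],q[1]); t=np.arctan2(rr,q[2]); return c['cx']+f*t*q[0]/rr, c['cy']+f*t*q[1]/rr
    return c['cx']+f*q[0]/q[2], c['cy']+f*q[1]/q[2]
E
python3 - <<'E'
from h import *
import pickle
np.set_printoptions(precision=4,suppress=True)
print(read_state())
d={}
for n in ['scene','top','wrist']:
    im,c=grab(n,n+'0.png'); d[n]=(im,c); print(n,c)
pickle.dump(d,open('f0.pkl','wb'))
E
```

```text
{'time_s': 0.0, 'q': array([ 1.0915,  0.5284,  1.4339,  0.    ,  1.1814, -0.1785]), 'joint_velocities': array([-0.    , -0.    ,  0.0014, -0.0014, -0.0001, -0.0015]), 'joint_efforts': array([  0.    , -44.0045, -17.6591,   0.0632,   0.0581,  -0.0002]), 'eef_pos': array([0.1848, 0.5963, 0.2296]), 'orientation': array([-0.4706, -3.1054,  0.0033]), 'wrist_force': array([-0.3565, -1.5816, -0.7343]), 'moment': array([-0.029 ,  0.0087,  0.0529]), 'grip_width': 0.08684980892280493}
scene {'vfov': 42.39354975231344, 'cx': 260.2754428466632, 'cy': 190.5604278747419, 'T': array([[ 0.8018, -0.4725,  0.3659, -0.0936],
       [-0.5974, -0.6172,  0.512 , -0.8393],
       [-0.0161, -0.6291, -0.7771,  1.3341],
       [ 0.    ,  0.    ,  0.    ,  1.    ]])}
top {'vfov': 46.15505535365703, 'cx': 251.07584465029743, 'cy': 190.96326522345632, 'T': array([[ 0.0047, -0.9838,  0.1793,  0.2316],
       [-1.    , -0.0043,  0.0025, -0.0227],
       [-0.0017, -0.1793, -0.9838,  1.6739],
       [ 0.    ,  0.    ,  0.    ,  1.    ]])}
wrist {'vfov': 65.70646984690485, 'cx': 255.1822226464002, 'cy': 191.38989343820737, 'T': array([[ 0.2952,  0.9136,  0.2797,  0.1073],
       [ 0.9554, -0.2812, -0.0898,  0.6202],
       [-0.0034,  0.2937, -0.9559,  0.3844],
       [ 0.    ,  0.    ,  0.    ,  1.    ]])}
```

View pics/scene0.png

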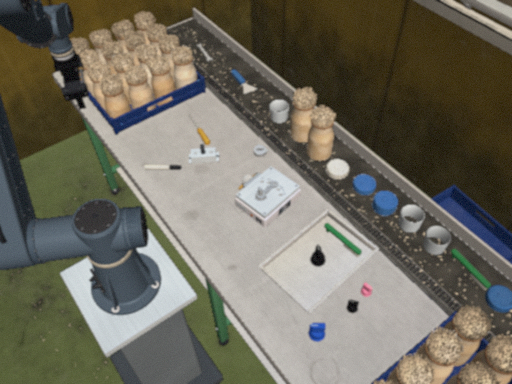

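View pics/top0.png

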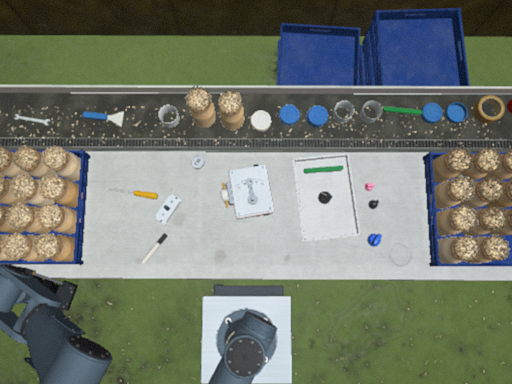

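View pics/wrist0.png

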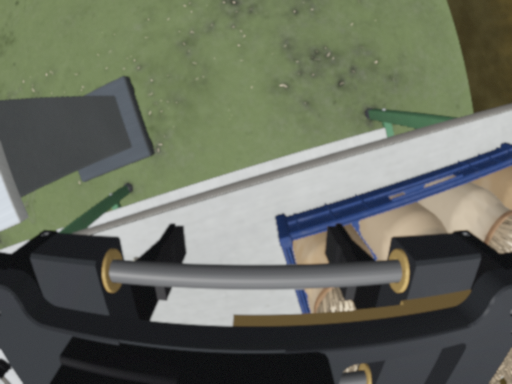

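Top view: doser at about (250,192), pin block (168,208), tray (325,198). There are four knob-like things: black in the tray at (325,198), small black at (374,204), blue at (375,240) and pink at (369,187). The larger non-blue, non-pink one is the black knob in the tray. I'll enlarge to confirm.

```bash
python3 - <<'E'
from h import *
import pickle
d=pickle.load(open('f0.pkl','rb'))
t=d['top'][0][:,:,::-1]; s=d['scene'][0][:,:,::-1]
a=cv2.resize(t[150:250,290:400],None,fx=4,fy=4,interpolation=cv2.INTER_CUBIC)[:300]
b=cv2.resize(t[155:230,145:285],None,fx=5.5,fy=4*1.375,interpolation=cv2.INTER_CUBIC)
cv2.imwrite('pics/c1.png',cv2.resize(t[160:250,295:395],None,fx=6,fy=6,interpolation=cv2.INTER_CUBIC))
cv2.imwrite('pics/c2.png',b)
cv2.imwrite('pics/c3.png',cv2.resize(s[130:280,170:370],None,fx=4,fy=4,interpolation=cv2.INTER_CUBIC))
c=d['top'][1]
for n,u,v,z in [('block',168,208,.03),('knob',325,198,.058),('dos',250,192,.066),('screw',145,194,.01),('counter',198,161,.02)]: print(n,onz(c,u,v,z))
E
```

```text
block [0.46604237 0.28723029 0.03      ]
knob [ 0.50125036 -0.28730775  0.058     ]
dos [ 0.52077278 -0.01471755  0.066     ]
screw [0.52150584 0.37927876 0.01      ]
counter [0.64715922 0.18252814 0.02      ]
```

View pics/c1.png

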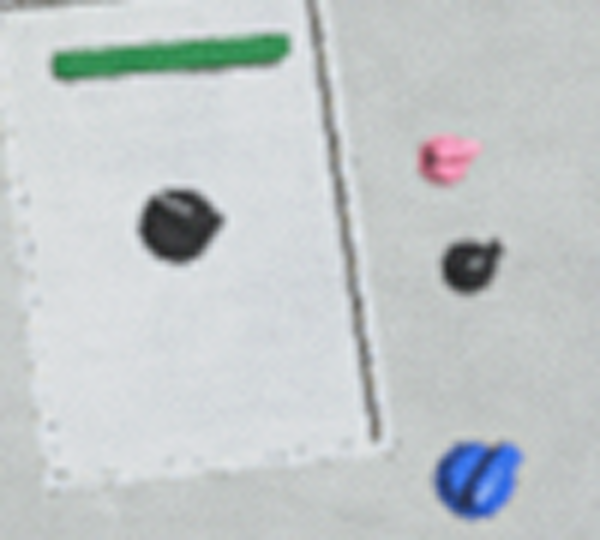

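View pics/c2.png

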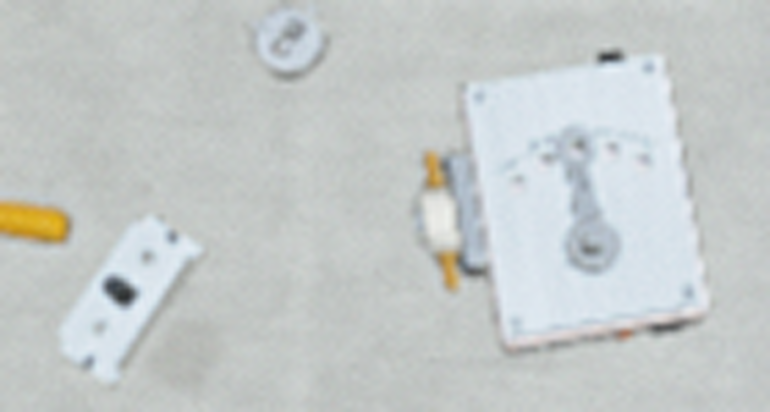

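View pics/c3.png

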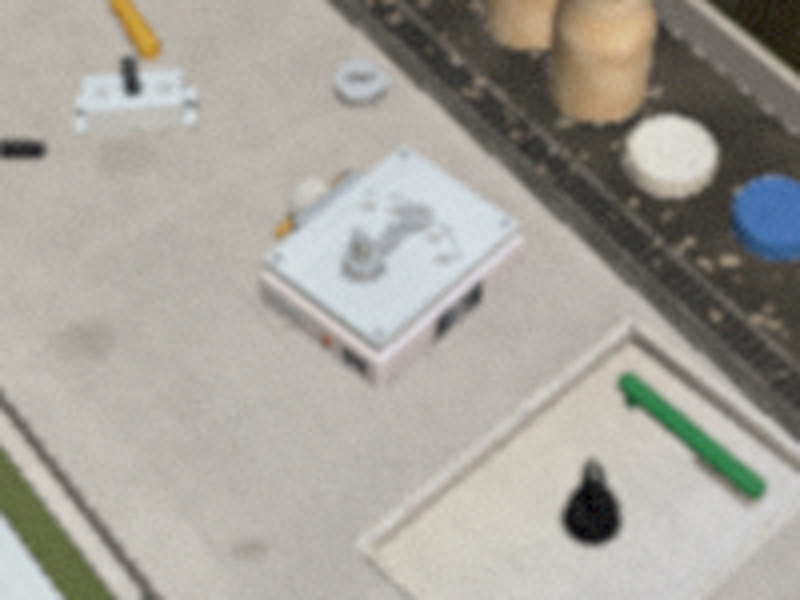

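The crop confirms it: the black knob in the tray (325,198) is clearly larger than the black one on the bench at (374,204), and it is neither blue nor pink. Next I plan a move over the pin.

```bash
cat >> h.py <<'E'
def plan(p,Rt,tgt=None):
    """print shift in tool frame (mm), turn rotvec in tool frame (deg) from the measured pose (or given)"""
    s=read_state(); 
    p0=np.array(s['eef_pos']);R0=R.from_rotvec(s['orientation'])
    sh=R0.inv().apply(np.array(p)-p0)*1e3; tu=(R0.inv()*Rt).as_rotvec(degrees=True)
    print('shift(tool at start)',sh.round(1),'turn',tu.round(2)); return sh,tu
def down(yaw):
    # tool z down; tool x axis at world angle yaw
    c,s=np.cos(yaw),np.sin(yaw); return R.from_matrix(np.array([[c,s,0],[s,-c,0],[0,0,-1.]]))
def yaw_of(s): 
    m=R.from_rotvec(s['orientation']).as_matrix(); return np.arctan2(m[1,0],m[0,0])
E
python3 - <<'E'
from h import *
import pickle
np.set_printoptions(precision=4,suppress=True)
s=read_state(); Rm=R.from_rotvec(s['orientation']).as_matrix(); print(Rm,np.degrees(yaw_of(s)))
d=pickle.load(open('f0.pkl','rb'))
c=d['wrist'][1]; T=np.array(c['T']); print('cam in tool',Rm.T@(T[:3,3]-s['eef_pos']),'\n',Rm.T@T[:3,:3])
print('tcp px',proj(c,s['eef_pos'],True))
c=d['top'][1];cs=d['scene'][1]
def tri(a,b):
    o1,d1=ray(c,*a);o2,d2=ray(cs,*b); A=np.stack([d1,-d2],1); t=np.linalg.lstsq(A,o2-o1,rcond=None)[0]
    p,q=o1+d1*t[0],o2+d2*t[1]; return (p+q)/2,np.linalg.norm(p-q)
print('pin',tri((166.8,207.7),(170+131/4,130+75/4)), onz(c,166.8,207.7,.055))
print('spindle', onz(c,145+590/5.5,155+245/5.5,.1),'leverend',onz(c,145+577/5.5,155+148/5.5,.075))
print('knob',onz(c,295+178/6,160+226/6,.03),'nose',onz(c,295+222/6,160+222/6,.03))
E
```

```text
[[-0.9551  0.2963 -0.0007]
 [ 0.2963  0.9551 -0.0015]
 [ 0.0003 -0.0016 -1.    ]] 162.76718792145513
cam in tool [ 0.0812 -0.0005 -0.1546] 
 [[ 0.0011 -0.9558 -0.294 ]
 [ 1.      0.0016 -0.0014]
 [ 0.0018 -0.294   0.9558]]
tcp px (np.float64(256.3604498800063), np.float64(246.40430823185898))
pin (array([0.4638, 0.2885, 0.0484]), np.float64(0.0015811902975462427)) [0.4636 0.2869 0.055 ]
spindle [ 0.4876 -0.0231  0.1   ] leverend [ 0.5563 -0.0142  0.075 ]
knob [ 0.5072 -0.2907  0.03  ] nose [ 0.5098 -0.3179  0.03  ]
```

```bash
cat >> h.py <<'E'
def rows(p,yaw,n,start=None):
    """n equal rows straight to p with tool down yaw; prints rows (rounded)"""
    s=read_state(); p0=np.array(s['eef_pos']);R0=R.from_rotvec(s['orientation'])
    if start is not None: p0=np.array(start[0]);R0=down(start[1])
    Rt=down(yaw); w=(R0.inv()*Rt).as_rotvec()/n; st=(np.array(p)-p0)/n
    Rc=R0; 
    for i in range(n):
        print(Rc.inv().apply(st*1e3).round(1).tolist(), np.degrees(w).round(2).tolist()); Rc=Rc*R.from_rotvec(w)
E
python3 - <<'E'
from h import *
rows([.464,.288,.20],np.radians(187.4),9)
E
```

```text
[-39.8, -23.5, 3.3] [-0.01, -0.0, -2.74]
[-38.6, -25.4, 3.3] [-0.01, -0.0, -2.74]
[-37.3, -27.2, 3.3] [-0.01, -0.0, -2.74]
[-36.0, -29.0, 3.3] [-0.01, -0.0, -2.74]
[-34.6, -30.7, 3.3] [-0.01, -0.0, -2.74]
[-33.1, -32.3, 3.3] [-0.01, -0.0, -2.74]
[-31.5, -33.8, 3.3] [-0.01, -0.0, -2.74]
[-29.8, -35.3, 3.3] [-0.01, -0.0, -2.74]
[-28.1, -36.7, 3.3] [-0.01, -0.0, -2.74]
```

Emit:
{"op": "drive_tool", "data": {
  "moves": [
    [[-39.8,-23.5,3.3],[0,0,-2.7],60],
    [[-38.6,-25.4,3.3],[0,0,-2.7],60],
    [[-37.3,-27.2,3.3],[0,0,-2.7],60],
    [[-36,-29,3.3],[0,0,-2.7],60],
    [[-34.6,-30.7,3.3],[0,0,-2.8],60],
    [[-33.1,-32.3,3.3],[0,0,-2.8],60],
    [[-31.5,-33.8,3.3],[0,0,-2.8],60],
    [[-29.8,-35.3,3.3],[0,0,-2.7],60],
    [[-28.1,-36.7,3.3],[0,0,-2.8],60],
    [[0,0,0],[0,0,0],60]
  ],
  "grip_force": 40
}}

```text
time_s: 1.4
eef_pos: [0.4662, 0.286, 0.2004]
orientation: [-0.197, 3.135, -0.001]
wrist_force: [-0.6, 0.3, 0.0]
grip_width: 0.06
```

```bash
python3 - <<'E'
from h import *
import pickle
s=read_state(); im,c=grab('wrist','w1.png'); pickle.dump((s,im,c),open('w1.pkl','wb'))
print(s['eef_pos'],np.degrees(yaw_of(s)),s['wrist_force'],s['time_s'])
print(proj(c,s['eef_pos'],True))
E
```

```text
[0.46618792 0.2860292  0.20043775] -172.8050720897283 [-0.56172866  0.32622819  0.01537183] 1.4
(np.float64(255.98226303184543), np.float64(246.67062883044338))
```

View pics/w1.png

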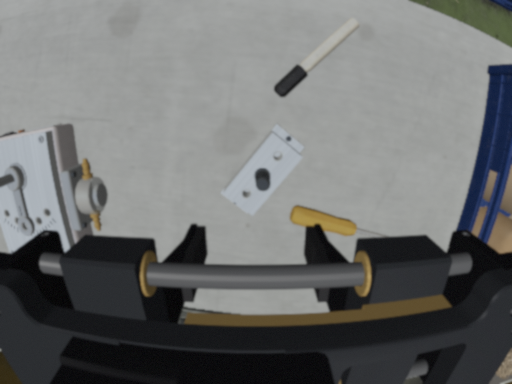

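```bash
python3 - <<'E'
from h import *
import pickle
s,im,c=pickle.load(open('w1.pkl','rb'))
cv2.imwrite('pics/w1c.png',cv2.resize(im[115:225,210:310,::-1],None,fx=6,fy=5.4,interpolation=cv2.INTER_CUBIC))
g=im.max(2).astype(int); m=((g<90)).astype(np.uint8); m[:150]=0;m[200:]=0;m[:,:240]=0;m[:,285:]=0
ys,xs=np.nonzero(m); print(xs.min(),xs.max(),ys.min(),ys.max(),xs.mean(),ys.mean())
for z in (.03,.055,.07): print(z,onz(c,xs.mean(),ys.mean(),z,True), )
print(proj(c,[.464,.288,.036],True),proj(c,[.464,.288,.07],True))
E
```

```text
244 268 169 193 262.14529914529913 178.85897435897436
0.03 [0.46902602 0.2935327  0.03      ]
0.055 [0.46260321 0.29215143 0.055     ]
0.07 [0.45874952 0.29132267 0.07      ]
(np.float64(257.90116434403933), np.float64(175.25736858409235)) (np.float64(258.13822787707886), np.float64(183.50784853802227))
```

View pics/w1c.png

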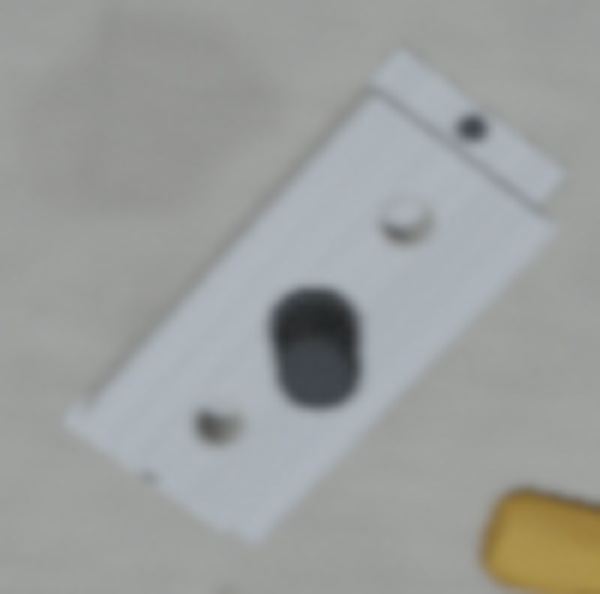

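```bash
python3 - <<'E'
from h import *
import pickle
s,im,c=pickle.load(open('w1.pkl','rb'))
print(onz(c,263,183,.07,True))
a=onz(c,277.5,155.4,.03,True);b=onz(c,246.2,193.7,.03,True);print(a,b,(a+b)/2,np.linalg.norm(a-b))
E
```

```text
[0.46286397 0.29273196 0.07      ]
[0.44011283 0.3068923  0.03      ] [0.48878388 0.27772666 0.03      ] [0.46444836 0.29230948 0.03      ] 0.056740677361066895
```

```bash
python3 - <<'E'
from h import *
rows([.4636,.2925,.11],np.radians(187.4),2)
E
```

```text
[0.1, 2.7, 45.2] [0.0, -0.03, -0.07]
[0.2, 2.7, 45.2] [0.0, -0.03, -0.07]
```

Emit:
{"op": "drive_tool", "data": {
  "moves": [
    [[0,2.7,45],[0,0,0],50],
    [[0.3,2.7,45],[0,0,0],50],
    [[0,0,0],[0,0,0],50]
  ]
}}

```text
time_s: 1.82
eef_pos: [0.4592, 0.2936, 0.1081]
orientation: [0.206, -3.126, 0.004]
wrist_force: [0.4, -0.8, 0.4]
grip_width: 0.0501
```

```bash
python3 - <<'E'
from h import *
import pickle
s=read_state(); im,c=grab('wrist','w2.png'); pickle.dump((s,im,c),open('w2.pkl','wb'))
print(s['eef_pos'],np.degrees(yaw_of(s)),s['wrist_force'],s['time_s'])
cv2.imwrite('pics/w2c.png',cv2.resize(im[130:290,150:360,::-1],None,fx=3.8,fy=3.7,interpolation=cv2.INTER_CUBIC))
print(proj(c,[.4636,.2925,.07],True))
E
```

```text
[0.45915273 0.29355804 0.10807661] -172.45118339508957 [ 0.40808869 -0.81054072  0.39173561] 1.825
(np.float64(253.73234380262946), np.float64(227.51561241773672))
```

View pics/w2c.png

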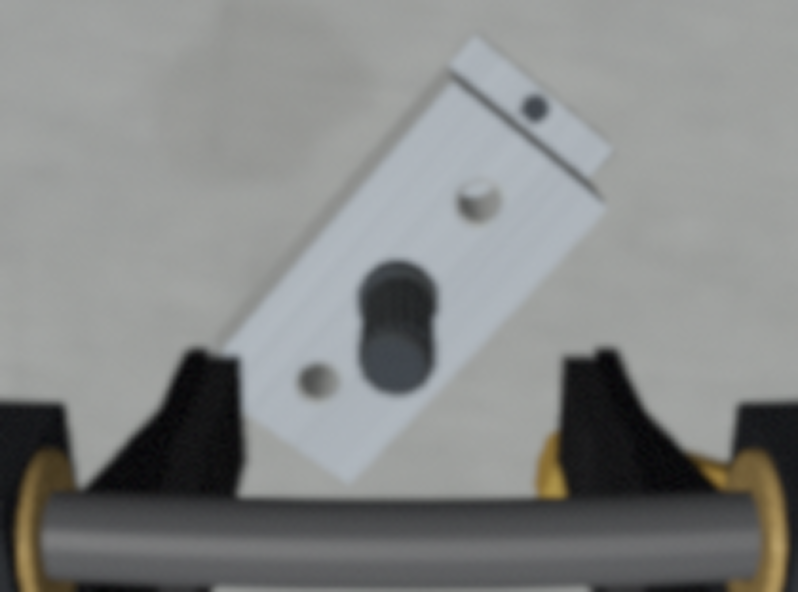

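Emit:
{"op": "drive_tool", "data": {
  "moves": [
    [[0,0,0],[0,0,0],50],
    [[0,0,0],[0,0,0],50]
  ]
}}

```text
time_s: 2.12
eef_pos: [0.464, 0.2943, 0.1128]
orientation: [-0.205, 3.131, 0.002]
wrist_force: [0.2, 0.3, 0.6]
grip_width: 0.0502
```

```bash
python3 - <<'E'
from h import *
import pickle
s0,im,c=pickle.load(open('w2.pkl','rb'))
print(onz(c,254.5,226.5,.07,True))
s=read_state();print(s['eef_pos'],np.degrees(yaw_of(s)))
rows([.4638,.2922,.048],np.radians(187.4),1)
E
```

```text
[0.46274874 0.29293533 0.07      ]
[0.4640277  0.29426034 0.11276473] -172.51380764766745
[0.7, -2.1, 64.8] [0.05, 0.21, 0.09]
```

Emit:
{"op": "drive_tool", "data": {
  "moves": [
    [[1,-1.5,40],[0,0,0],50],
    [[0,0,24],[0,0,0],50],
    [[0,0,0],[0,0,0],40],
    [[0,0,0],[0,0,0],40]
  ]
}}

```text
time_s: 2.62
eef_pos: [0.4632, 0.2923, 0.0482]
orientation: [-0.204, 3.133, 0.001]
wrist_force: [0.8, 0.4, -0.0]
grip_width: 0.0415
```

```bash
python3 - <<'E'
from h import *
s=read_state(); im,c=grab('wrist'); 
print(s['eef_pos'],np.degrees(yaw_of(s)),s['wrist_force'],s['time_s'])
cv2.imwrite('pics/w3c.png',cv2.resize(im[130:290,150:360,::-1],None,fx=3.8,fy=3.7,interpolation=cv2.INTER_CUBIC))
E
```

```text
[0.46318876 0.29234308 0.04816448] -172.53839326494622 [ 0.84653655  0.36352324 -0.01717249] 2.625
```

View pics/w3c.png

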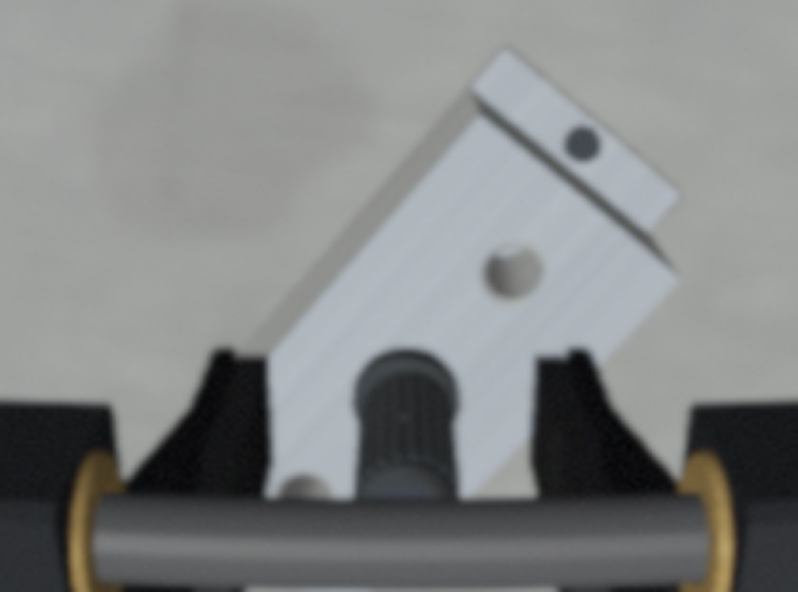

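The pin stands centred between the jaws, at about (256,245) in the full image. I close on it, then lift.

Emit:
{"op": "drive_tool", "data": {
  "moves": [
    [[0,0,0],[0,0,0],5],
    [[0,0,0],[0,0,0],5],
    [[0,0,0],[0,0,0],5],
    [[0,0,0],[0,0,0],5]
  ],
  "grip_force": 40
}}

```text
time_s: 3.18
eef_pos: [0.4622, 0.2922, 0.047]
orientation: [-0.204, 3.135, 0.001]
wrist_force: [-0.3, 0.7, 2.7]
grip_width: 0.013
```

```bash
python3 - <<'E'
from h import *
s=read_state(); print(s['eef_pos'],s['grip_width'],s['wrist_force'])
rows([.53,-.019,.20],np.radians(187.4),7,start=([.4632,.2923,.148],np.radians(187.4)))
E
```

```text
[0.46224922 0.29217021 0.04704606] 0.012960676998276854 [-0.3399335   0.67557619  2.72276026]
[-3.7, -45.3, -7.4] [0.0, 0.0, 0.0]
[-3.7, -45.3, -7.4] [0.0, 0.0, 0.0]
[-3.7, -45.3, -7.4] [0.0, 0.0, 0.0]
[-3.7, -45.3, -7.4] [0.0, 0.0, 0.0]
[-3.7, -45.3, -7.4] [0.0, 0.0, 0.0]
[-3.7, -45.3, -7.4] [0.0, 0.0, 0.0]
[-3.7, -45.3, -7.4] [0.0, 0.0, 0.0]
```

Emit:
{"op": "drive_tool", "data": {
  "moves": [
    [[0,0,-40],[0,0,0],5],
    [[0,0,-55],[0,0,0],5],
    [[-15,-40,-10],[0,0,0],5],
    [[-15,-48,-10],[0,0,0],5],
    [[-15,-48,-10],[0,0,0],5],
    [[-15,-48,-10],[0,0,0],5],
    [[-15,-48,-10],[0,0,0],5],
    [[-15,-48,0],[0,0,0],5],
    [[-10,-50,0],[0,0,0],5],
    [[0,0,0],[0,0,0],5],
    [[0,0,0],[0,0,0],5],
    [[0,0,0],[0,0,0],5]
  ]
}}

```text
time_s: 4.68
eef_pos: [0.6033, -0.0208, 0.1916]
orientation: [0.207, -3.133, -0.001]
wrist_force: [-0.4, -0.6, -0.5]
grip_width: 0.0132
```

```bash
python3 - <<'E'
from h import *
import pickle
s=read_state(); im,c=grab('wrist','w4.png'); pickle.dump((s,im,c),open('w4.pkl','wb'))
print(s['eef_pos'],np.degrees(yaw_of(s)),s['wrist_force'],s['time_s'],s['grip_width'])
E
```

```text
[ 0.60328419 -0.02082902  0.1915811 ] -172.45009250072795 [-0.44959674 -0.59761791 -0.49230924] 4.675 0.013174067898466481
```

View pics/w4.png

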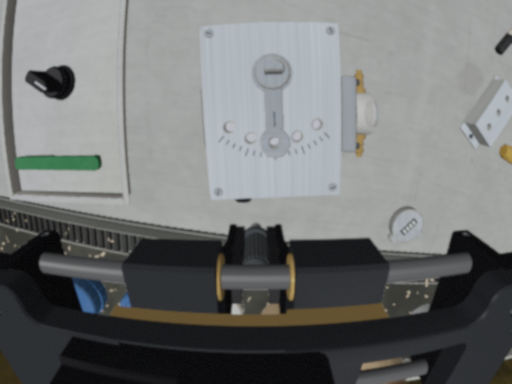

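```bash
python3 - <<'E'
from h import *
import pickle
s,im,c=pickle.load(open('w4.pkl','rb'))
cv2.imwrite('pics/w4c.png',cv2.resize(im[15:210,190:350,::-1],None,fx=4,fy=3,interpolation=cv2.INTER_CUBIC))
cv2.imwrite('pics/w4k.png',cv2.resize(im[50:120,10:90,::-1],None,fx=8,fy=8,interpolation=cv2.INTER_CUBIC))
cv2.imwrite('pics/w4p.png',cv2.resize(im[210:300,200:310,::-1],None,fx=6,fy=6,interpolation=cv2.INTER_CUBIC))
E
```

```text
(no output)
```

View pics/w4c.png

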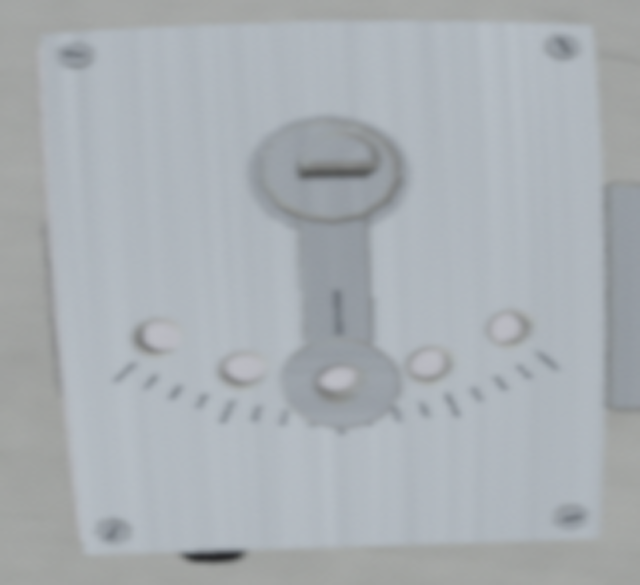

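View pics/w4k.png

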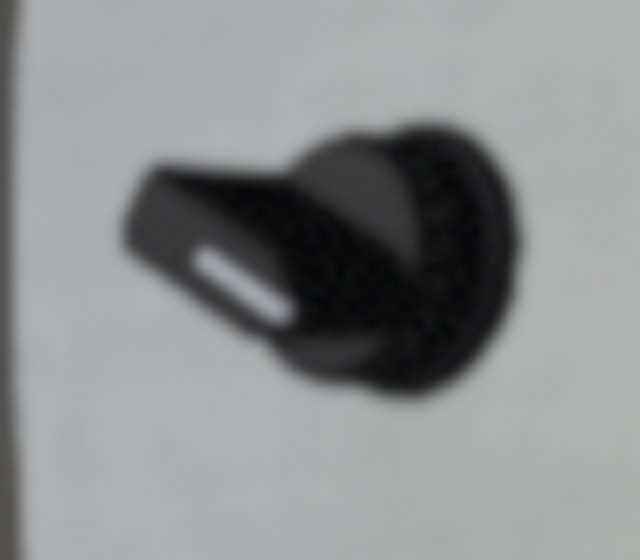

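View pics/w4p.png

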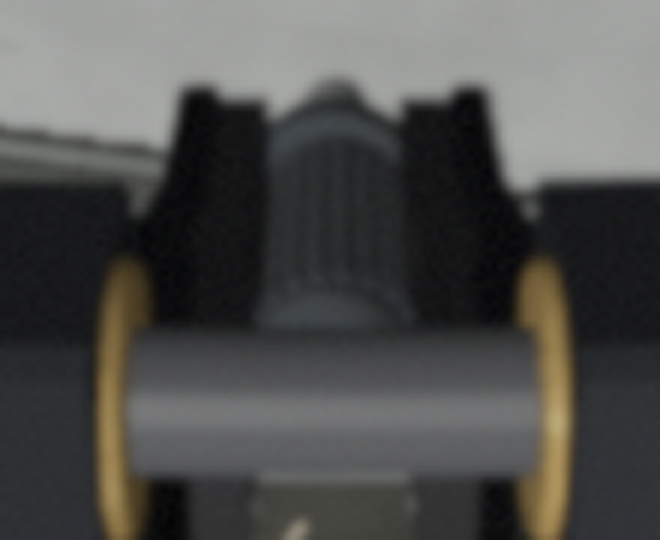

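```bash
python3 - <<'E'
from h import *
import pickle
np.set_printoptions(precision=4,suppress=True)
s,im,c=pickle.load(open('w4.pkl','rb'))
P=lambda x,y,z:onz(c,190+x/4,15+y/3,z,True)
h=P(338,379,.075);e=P(340.5,384,.075);hub=P(328,168,.079)
print('hole',h,'eye',e,'hub',hub,np.linalg.norm((e-hub)[:2]),np.degrees(np.arctan2(*(e-hub)[[1,0]])))
S=[P(*q,.067) for q in [(76,56),(562,47),(571,517),(113,530)]]
for q in S: print(q)
print([np.linalg.norm(S[i]-S[(i+1)%4]) for i in range(4)],np.mean(S,0))
print('yaw',np.degrees(np.arctan2(*(S[3]-S[0])[[1,0]])),np.degrees(np.arctan2(*(S[2]-S[1])[[1,0]])))
print('ylines',np.degrees(np.arctan2(*(S[1]-S[0])[[1,0]]))-90,np.degrees(np.arctan2(*(S[2]-S[3])[[1,0]]))-90)
# holes in plate
for q in [(158,336),(243,368),(430,363),(508,328)]: print(P(*q,.066))
# knob
K=lambda x,y,z:onz(c,10+x/8,50+y/8,z,True)
a,b=K(205,258,.058),K(285,315,.058);print('line',a,b,np.linalg.norm(a-b),np.degrees(np.arctan2(*(a-b)[[1,0]])))
# pin collar/tool
Rm=R.from_rotvec(s['orientation'])
for d in [(0,0,.017),(0,0,.037),(0,0,-.023)]: print(proj(c,s['eef_pos']+Rm.apply(d),True))
E
```

```text
hole [ 0.5552 -0.0099  0.075 ] eye [ 0.5567 -0.0091  0.075 ] hub [ 0.492  -0.0213  0.079 ] 0.06576687299745478 10.66117365844588
[ 0.4614 -0.0836  0.067 ]
[0.4413 0.0285 0.067 ]
[0.5931 0.0556 0.067 ]
[ 0.6127 -0.057   0.067 ]
[np.float64(0.11393511930189608), np.float64(0.1541527978703984), np.float64(0.11425345369568359), np.float64(0.15360975401661014)] [ 0.5271 -0.0141  0.067 ]
yaw 10.004239340481096 10.122676993798308
ylines 10.174301443522054 9.901667042049112
[ 0.5483 -0.0531  0.066 ]
[ 0.5559 -0.032   0.066 ]
[0.548  0.0118 0.066 ]
[0.534  0.0286 0.066 ]
line [ 0.5129 -0.2906  0.058 ] [ 0.5216 -0.2731  0.058 ] 0.019515664806145003 -116.53807277947853
(np.float64(255.9719809937129), np.float64(234.30046495629227))
(np.float64(255.94297819857942), np.float64(222.08002491142415))
(np.float64(256.04626822738527), np.float64(267.2383538139192))
```

```bash
python3 - <<'E'
from h import *
import pickle
s,im,c=pickle.load(open('w4.pkl','rb'))
Rm=R.from_rotvec(s['orientation'])
for n,d in [('collar low front',(.009,0,.017)),('collar up front',(.009,0,.011)),('tip r2 front',(.002,0,.037)),('tip r4 @shoulder',(.004,0,.034)),('fingertip front',(.0095,.0075,.008)),('head top front',(.007,0,-.023)),('head base front',(.007,0,.011))]:
    u,v=proj(c,s['eef_pos']+Rm.apply(d),True); print(n,(u-200)*6,(v-210)*6)
E
```

```text
collar low front 336.01602947602476 67.90828491661568
collar up front 336.082566051349 90.87714944891604
tip r2 front 335.6933486393892 56.65039281553368
tip r4 @shoulder 335.75468972397545 50.51534529438629
fingertip front 411.463611730789 98.29380859544244
head top front 336.47893180876144 273.15960851191767
head base front 336.03965982250304 108.88047423863071
```

```bash
python3 - <<'E'
from h import *
import pickle
s,im,c=pickle.load(open('w4.pkl','rb'))
a=im[218:268,235:278,::-1].astype(float); a=np.clip(a*2.2,0,255).astype(np.uint8)
cv2.imwrite('pics/w4q.png',cv2.resize(a,None,fx=12,fy=12,interpolation=cv2.INTER_CUBIC))
E
```

```text
(no output)
```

View pics/w4q.png

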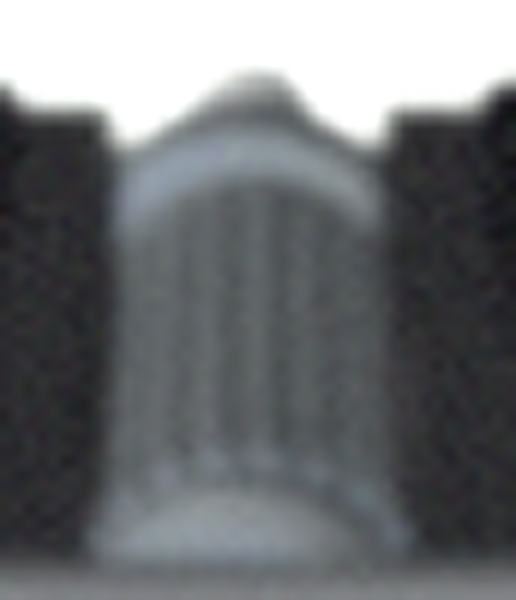

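```bash
python3 - <<'E'
from h import *
s=read_state();print(s['eef_pos'])
rows([.5535,-.0096,.125],np.radians(190.05),3)
E
```

```text
[ 0.60347867 -0.02074156  0.19172175]
[16.0, 5.9, 22.3] [0.01, -0.02, -0.83]
[15.9, 6.1, 22.3] [0.01, -0.02, -0.83]
[15.8, 6.3, 22.2] [0.01, -0.02, -0.83]
```

Emit:
{"op": "drive_tool", "data": {
  "moves": [
    [[16,6,22],[0,0,-0.8],5],
    [[16,6,22],[0,0,-0.9],5],
    [[16,6,22.5],[0,0,-0.8],5],
    [[0,0,0],[0,0,0],5],
    [[0,0,0],[0,0,0],5],
    [[0,0,0],[0,0,0],5]
  ]
}}

```text
time_s: 5.48
eef_pos: [0.5559, -0.0115, 0.1265]
orientation: [-0.273, 3.126, -0.002]
wrist_force: [0.2, 0.4, -0.2]
grip_width: 0.0129
```

```bash
python3 - <<'E'
from h import *
import pickle
s=read_state(); im,c=grab('wrist','w5.png'); pickle.dump((s,im,c),open('w5.pkl','wb'))
print(s['eef_pos'],np.degrees(yaw_of(s)),s['wrist_force'],s['time_s'],s['grip_width'])
a=np.clip(im[150:265,190:320,::-1].astype(float)*1.15,0,255).astype(np.uint8)
cv2.imwrite('pics/w5c.png',cv2.resize(a,None,fx=5,fy=5,interpolation=cv2.INTER_CUBIC))
print(np.array(proj(c,[.5567,-.009,.075],True))-[190,150])
E
```

```text
[ 0.5559243  -0.01151823  0.12653991] -170.0182296518345 [ 0.20817054  0.38610719 -0.16514354] 5.475 0.01289219927650061
[69.16335304 65.83413595]
```

View pics/w5c.png

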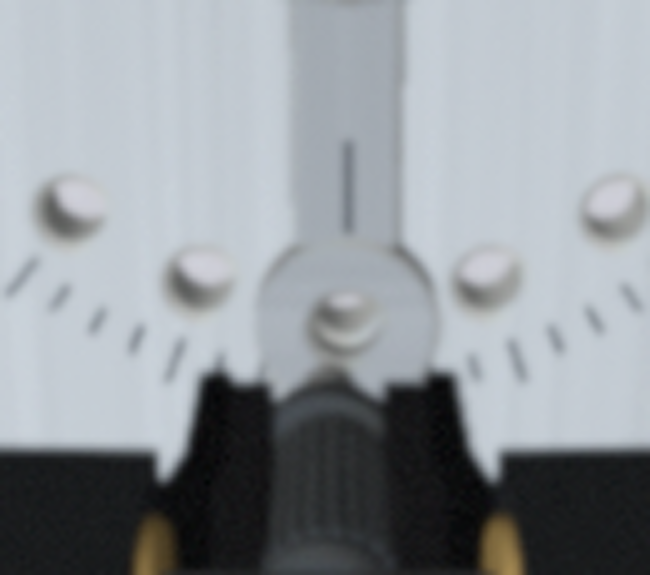

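Emit:
{"op": "drive_tool", "data": {
  "moves": [
    [[3,2.3,7],[0,0,0],5],
    [[0,0,0],[0,0,0],5],
    [[0,0,0],[0,0,0],5],
    [[0,0,0],[0,0,0],5]
  ]
}}

```text
time_s: 6.02
eef_pos: [0.5509, -0.0097, 0.1184]
orientation: [-0.273, 3.129, -0.0]
wrist_force: [0.5, -0.2, -0.3]
grip_width: 0.0125
```

```bash
python3 - <<'E'
from h import *
import pickle
s=read_state(); im,c=grab('wrist','w6.png'); pickle.dump((s,im,c),open('w6.pkl','wb'))
print(s['eef_pos'],np.degrees(yaw_of(s)),s['wrist_force'],s['time_s'],s['grip_width'])
s=read_state();print(s['eef_pos'])
a=np.clip(im[180:265,210:310,::-1].astype(float)*1.3,0,255).astype(np.uint8)
cv2.imwrite('pics/w6c.png',cv2.resize(a,None,fx=7,fy=7,interpolation=cv2.INTER_CUBIC))
print((np.array(proj(c,[.5558,-.0091,.075],True))-[210,180])*7)
E
```

```text
[ 0.55092151 -0.00968247  0.11841363] -170.04145221590164 [ 0.51547068 -0.23929941 -0.27002726] 6.025 0.012539116269515602
[ 0.5508821  -0.00968248  0.11839668]
[318.76179203 314.64534933]
```

View pics/w6c.png

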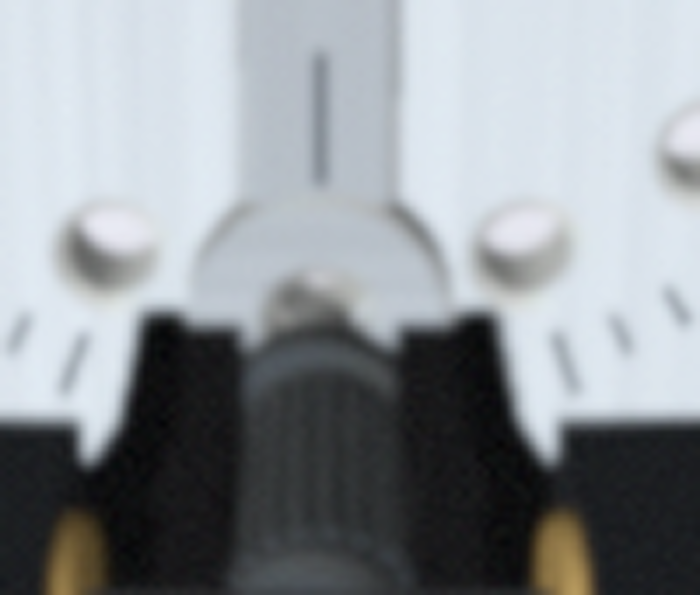

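Emit:
{"op": "drive_tool", "data": {
  "moves": [
    [[-1.5,0,4],[0,0,0],5],
    [[0,0,5],[0,0,0],5],
    [[0,0,5],[0,0,0],5],
    [[0,0,0],[0,0,0],5]
  ]
}}

```text
time_s: 6.58
eef_pos: [0.5526, -0.0094, 0.1039]
orientation: [-0.273, 3.129, 0.0]
wrist_force: [0.8, 0.1, -1.2]
grip_width: 0.0133
```

```bash
python3 - <<'E'
from h import *
import pickle
s=read_state(); im,c=grab('wrist','w7.png'); pickle.dump((s,im,c),open('w7.pkl','wb'))
print(s['eef_pos'],np.degrees(yaw_of(s)),s['wrist_force'],s['time_s'],s['grip_width'])
a=np.clip(im[150:265,190:310,::-1].astype(float)*1.3,0,255).astype(np.uint8)
cv2.imwrite('pics/w7c.png',cv2.resize(a,None,fx=5,fy=5,interpolation=cv2.INTER_CUBIC))
E
```

```text
[ 0.55263874 -0.00937836  0.10387256] -170.04447476644154 [ 0.83527657  0.06284685 -1.21278116] 6.575 0.013342444961009682
```

View pics/w7c.png

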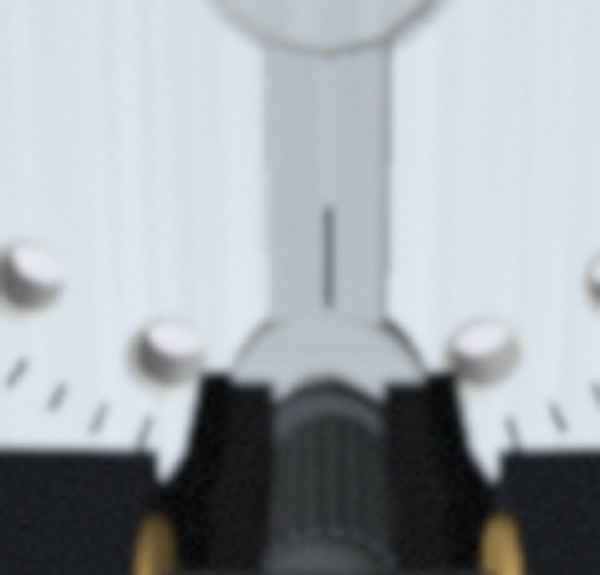

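Emit:
{"op": "drive_tool", "data": {
  "moves": [
    [[0,0,4],[0,0,0],5],
    [[0,0,4],[0,0,0],5],
    [[0,0,0],[0,0,0],5]
  ],
  "grip_force": 20
}}

```text
time_s: 7.0
eef_pos: [0.5526, -0.0094, 0.0961]
orientation: [-0.273, 3.129, -0.0]
wrist_force: [2.2, 0.3, -1.6]
grip_width: 0.0131
```

Emit:
{"op": "drive_tool", "data": {
  "moves": [
    [[0,0,4],[0,0,0],5],
    [[0,0,1],[0,0,0],5],
    [[0,0,0],[0,0,0],5]
  ]
}}

```text
time_s: 7.38
eef_pos: [0.5528, -0.0094, 0.092]
orientation: [-0.273, 3.128, -0.001]
wrist_force: [1.2, 0.6, 4.5]
grip_width: 0.0136
```

```bash
python3 - <<'E'
from h import *
import pickle
s=read_state(); im,c=grab('wrist','w8.png'); pickle.dump((s,im,c),open('w8.pkl','wb'))
print(s['eef_pos'],np.degrees(yaw_of(s)),s['wrist_force'],s['time_s'],s['grip_width'])
a=np.clip(im[150:265,190:310,::-1].astype(float)*1.3,0,255).astype(np.uint8)
cv2.imwrite('pics/w8c.png',cv2.resize(a,None,fx=5,fy=5,interpolation=cv2.INTER_CUBIC))
E
```

```text
[ 0.55278567 -0.00942567  0.09197117] -170.03300371564578 [1.21092094 0.64612861 4.46677215] 7.375 0.013559238498894588
```

View pics/w8c.png

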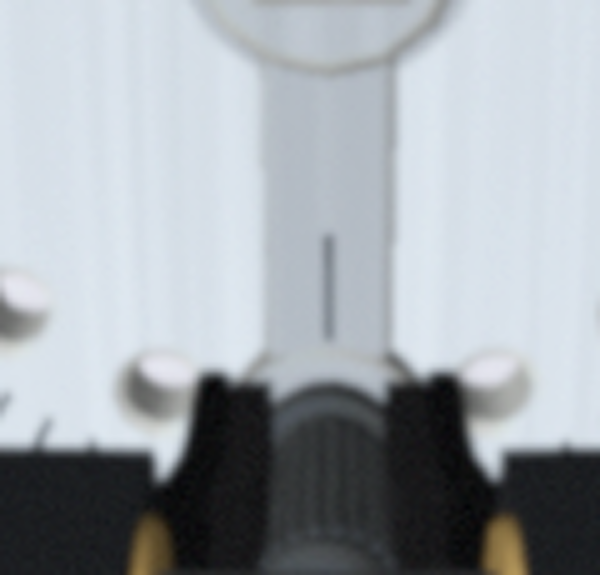

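Emit:
{"op": "drive_tool", "data": {
  "moves": [
    [[0,0,1.5],[0,0,0],5],
    [[0,0,0],[0,0,0],5],
    [[0,0,0],[0,0,0],24],
    [[0,0,0],[0,0,0],24],
    [[0,0,0],[0,0,0],24]
  ]
}}

```text
time_s: 8.05
eef_pos: [0.5513, -0.0092, 0.0892]
orientation: [0.273, -3.127, -0.001]
wrist_force: [0.0, 0.7, -0.3]
grip_width: 0.0237
```

Emit:
{"op": "drive_tool", "data": {
  "moves": [
    [[0,0,-20],[0,0,0],30],
    [[0,0,-40],[0,0,0],50],
    [[-10,0,-40],[0,0,0],50],
    [[-20,0,-5],[0,0,0],50],
    [[-15,0,0],[0,0,0],50],
    [[0,0,0],[0,0,0],50],
    [[0,0,0],[0,0,0],50]
  ]
}}

```text
time_s: 8.93
eef_pos: [0.5953, -0.0014, 0.194]
orientation: [0.273, -3.127, -0.001]
wrist_force: [0.3, -1.5, -0.1]
grip_width: 0.0501
```

```bash
python3 - <<'E'
from h import *
import pickle
s=read_state(); im,c=grab('wrist','w9.png'); pickle.dump((s,im,c),open('w9.pkl','wb'))
print(s['eef_pos'],np.degrees(yaw_of(s)),s['wrist_force'],s['time_s'],s['grip_width'])
cv2.imwrite('pics/w9c.png',cv2.resize(im[15:210,190:350,::-1],None,fx=4,fy=3,interpolation=cv2.INTER_CUBIC))
E
```

```text
[ 0.59526465 -0.00143815  0.19403172] -170.0304696498288 [ 0.26550972 -1.47800544 -0.05945387] 8.925 0.050086272221316994
```

View pics/w9.png

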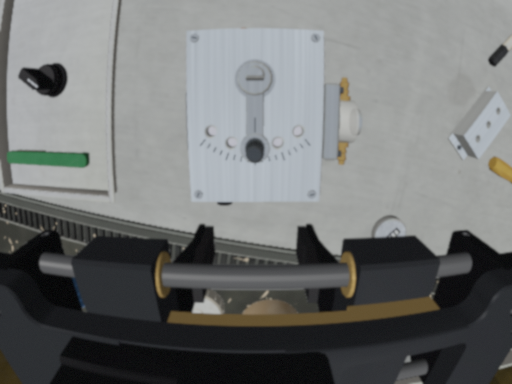

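View pics/w9c.png

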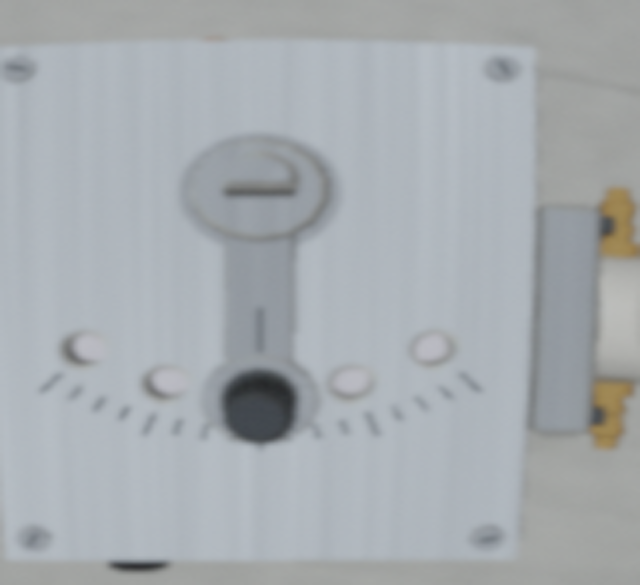

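```bash
python3 - <<'E'
from h import *
import pickle
np.set_printoptions(precision=4,suppress=True)
s,im,c=pickle.load(open('w9.pkl','rb'))
P=lambda x,y,z:onz(c,190+x/4,15+y/3,z,True)
S=[P(*q,.067) for q in [(18,69),(503,68),(488,537),(35,538)]]
C=np.mean(S,0);a=np.mean([np.arctan2(*(S[3]-S[0])[[1,0]]),np.arctan2(*(S[2]-S[1])[[1,0]])]);u=np.array([np.cos(a),np.sin(a),0])
print(C,np.degrees(a),'sp',C-.035*u,'hole',C+.03*u,'pinhead',P(260,408,.115),'hub',P(256,187,.079))
m=(im.max(2)<60).astype(np.uint8); m[:60]=0;m[105:]=0;m[:,:15]=0;m[:,75:]=0
ys,xs=np.nonzero(m);print(xs.mean(),ys.mean(),onz(c,xs.mean(),ys.mean(),.025,True))
rows([.512,-.283,.21],np.radians(64),12)
E
```

```text
[ 0.527 -0.014  0.067] 10.12384229754196 sp [ 0.4926 -0.0202  0.067 ] hole [ 0.5566 -0.0087  0.067 ] pinhead [ 0.5527 -0.0097  0.115 ] hub [ 0.4923 -0.0213  0.079 ]
47.176406926406926 78.42640692640693 [ 0.5108 -0.286   0.025 ]
[10.9, -21.9, -1.3] [-0.01, -0.01, 10.5]
[6.7, -23.5, -1.3] [-0.01, -0.01, 10.5]
[2.3, -24.4, -1.3] [-0.01, -0.01, 10.5]
[-2.2, -24.4, -1.3] [-0.01, -0.01, 10.5]
[-6.6, -23.6, -1.3] [-0.01, -0.01, 10.5]
[-10.7, -22.0, -1.3] [-0.01, -0.01, 10.5]
[-14.6, -19.7, -1.3] [-0.01, -0.01, 10.5]
[-17.9, -16.7, -1.3] [-0.01, -0.01, 10.5]
[-20.6, -13.1, -1.3] [-0.01, -0.01, 10.5]
[-22.7, -9.2, -1.3] [-0.01, -0.01, 10.5]
[-24.0, -4.9, -1.3] [-0.01, -0.01, 10.5]
[-24.5, -0.4, -1.3] [-0.01, -0.01, 10.5]
```

Emit:
{"op": "drive_tool", "data": {
  "moves": [
    [[10.9,-21.9,-1.3],[0,0,10.5],60],
    [[6.7,-23.5,-1.3],[0,0,10.5],60],
    [[2.3,-24.4,-1.3],[0,0,10.5],60],
    [[-2.2,-24.4,-1.3],[0,0,10.5],60],
    [[-6.6,-23.6,-1.3],[0,0,10.5],60],
    [[-10.7,-22,-1.3],[0,0,10.5],60],
    [[-14.6,-19.7,-1.3],[0,0,10.5],60],
    [[-17.9,-16.7,-1.3],[0,0,10.5],60],
    [[-20.6,-13.1,-1.3],[0,0,10.5],60],
    [[-22.7,-9.2,-1.3],[0,0,10.5],60],
    [[-24,-4.9,-1.3],[0,0,10.5],60],
    [[-24.5,-0.4,-1.3],[0,0,10.5],60]
  ]
}}

```text
time_s: 10.48
eef_pos: [0.512, -0.2836, 0.2102]
orientation: [-2.669, -1.655, 0.001]
wrist_force: [-0.1, -0.3, -0.0]
grip_width: 0.0601
```

Emit:
{"op": "drive_tool", "data": {
  "moves": [
    [[0,0,0],[0,0,0],60],
    [[0,0,0],[0,0,0],60],
    [[0,0,0],[0,0,0],60]
  ]
}}

```text
time_s: 10.85
eef_pos: [0.5131, -0.2821, 0.2103]
orientation: [-2.662, -1.667, 0.0]
wrist_force: [0.4, -1.1, -0.1]
grip_width: 0.0598
```

```bash
python3 - <<'E'
from h import *
import pickle
s=read_state(); im,c=grab('wrist','w10.png'); pickle.dump((s,im,c),open('w10.pkl','wb'))
print(s['eef_pos'],np.degrees(yaw_of(s)),s['wrist_force'],s['time_s'],s['grip_width'])
cv2.imwrite('pics/w10c.png',cv2.resize(im[120:240,190:320,::-1],None,fx=5,fy=5,interpolation=cv2.INTER_CUBIC))
E
```

```text
[ 0.51310435 -0.28206956  0.21030188] 64.09830375013986 [ 0.38508849 -1.12590613 -0.10302489] 10.85 0.0597945023724159
```

View pics/w10.png

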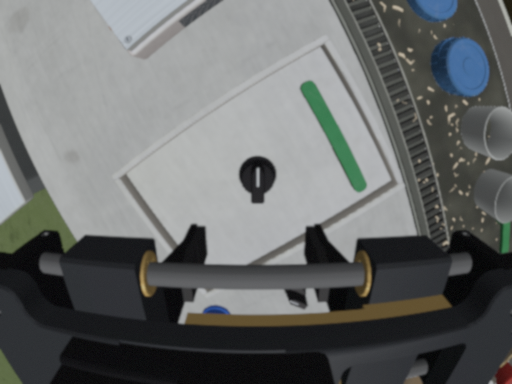

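View pics/w10c.png

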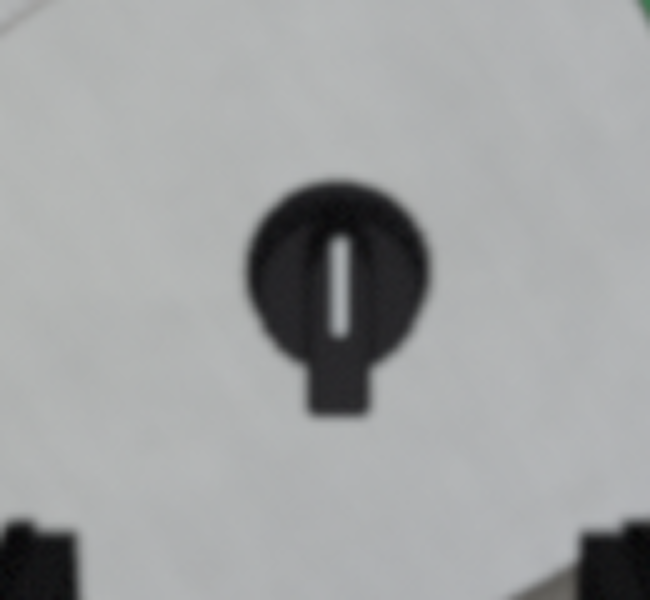

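```bash
python3 - <<'E'
from h import *
import pickle
np.set_printoptions(precision=4,suppress=True)
s,im,c=pickle.load(open('w10.pkl','rb'))
P=lambda x,y,z:onz(c,190+x/5,120+y/5,z,True)
Q=lambda p:(np.array(proj(c,p,True))-[190,120])*5
ctr=P(339,275,.015); print('body ctr',ctr, 'axis at .06 ->',Q([*ctr[:2],.06]),' rim w',np.linalg.norm(P(247,272,.012)-P(430,272,.012)))
for n,q in [('line top',(340,237)),('line bot',(340,335)),('bar end',(340,412)),('end at .05',(340,412))]: print(n,P(*q,.06))
a=P(340,237,.06);b=P(340,335,.06);print('line len',np.linalg.norm(a-b),np.degrees(np.arctan2(*(b-a)[[1,0]])))
print('bar width bottom',np.linalg.norm(P(308,390,.06)-P(370,390,.06)))
u=(b-a)/np.linalg.norm(b-a)
print('along u from ctr: line', (a-ctr)@u,(b-ctr)@u,(P(340,412,.06)-ctr)@u,'perp',np.cross(u,(a+b)/2-ctr)[2])
for r in (-.020,.023): print(r,Q([*(ctr[:2]+r*u[:2]),.058]),Q([*(ctr[:2]+r*u[:2]),.03]))
E
python3 - <<'E'
import cv2,numpy as np
im=cv2.imread('pics/w10.png')[145:215,225:290].astype(float)*3
cv2.imwrite('pics/w10d.png',cv2.resize(np.clip(im,0,255).astype(np.uint8),None,fx=8,fy=8,interpolation=cv2.INTER_CUBIC))
E
```

```text
body ctr [ 0.513  -0.2895  0.015 ] axis at .06 -> [340.6882 325.9781]  rim w 0.04480329709606833
line top [ 0.5213 -0.2719  0.06  ]
line bot [ 0.512  -0.2913  0.06  ]
bar end [ 0.5044 -0.307   0.06  ]
end at .05 [ 0.5044 -0.307   0.06  ]
line len 0.021449309941847572 -115.69639275388691
bar width bottom 0.013412291171551797
along u from ctr: line -0.01944332782524028 0.0020059821166072953 0.019439223830266562 perp -0.0001465299748537748
-0.02 [340.6106 232.3776] [339.4964 206.3319]
0.023 [340.5532 424.3067] [339.5055 384.4377]
```

View pics/w10d.png

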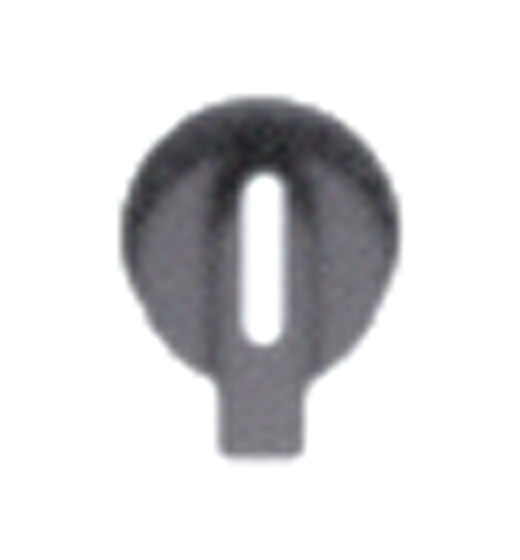

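The white line spans from the axis to the top edge of the picture, px (258,167)–(258,187). So the nose points up in this image, world direction about 64°, and the blunt tail is the end at (258,202). The knob axis is at (0.513, -0.2895). I move down to grip across the bar.

```bash
python3 - <<'E'
from h import *
s=read_state();print(s['eef_pos'])
rows([.513,-.2893,.12],np.radians(64.3),2)
E
```

```text
[ 0.51319098 -0.28215174  0.2103656 ]
[-3.3, 1.5, 45.2] [-0.02, -0.01, -0.11]
[-3.3, 1.5, 45.2] [-0.02, -0.01, -0.11]
```

Emit:
{"op": "drive_tool", "data": {
  "moves": [
    [[-3.3,1.5,45],[0,0,-0.2],50],
    [[-3.3,1.5,45],[0,0,0],50],
    [[0,0,0],[0,0,0],50],
    [[0,0,0],[0,0,0],50],
    [[0,0,0],[0,0,0],50]
  ]
}}

```text
time_s: 11.52
eef_pos: [0.5142, -0.2911, 0.1226]
orientation: [2.658, 1.667, 0.002]
wrist_force: [-0.2, 0.4, -0.0]
grip_width: 0.0497
```

```bash
python3 - <<'E'
from h import *
import pickle
s=read_state(); im,c=grab('wrist','w11.png'); pickle.dump((s,im,c),open('w11.pkl','wb'))
print(s['eef_pos'],np.degrees(yaw_of(s)),s['wrist_force'],s['time_s'],s['grip_width'])
a=np.clip(im[150:265,190:320,::-1].astype(float)*2,0,255).astype(np.uint8)
cv2.imwrite('pics/w11c.png',cv2.resize(a,None,fx=5,fy=5,interpolation=cv2.INTER_CUBIC))
E
```

```text
[ 0.51424916 -0.29114853  0.12258964] 64.20111265476403 [-0.2104829   0.35248011 -0.02740735] 11.525 0.04968193709944369
```

View pics/w11c.png

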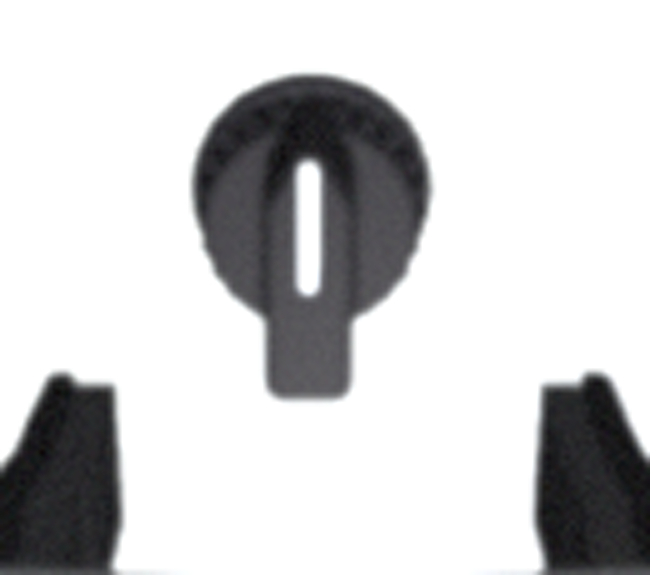

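```bash
python3 - <<'E'
from h import *
import pickle
np.set_printoptions(precision=4,suppress=True)
s,im,c=pickle.load(open('w11.pkl','rb'))
P=lambda x,y,z:onz(c,190+x/5,150+y/5,z,True)
a=P(309,160,.06);b=P(309,296,.06);e=P(309,398,.06)
u=(a-b)/np.linalg.norm(a-b);print(a,b,e,np.degrees(np.arctan2(u[1],u[0])),'axis',e+.02*u, 'body',P(312,188,.012))
print(read_state()['eef_pos'])
ax=e+.02*u
rows([ax[0],ax[1],.040],np.radians(64.3),1)
E
```

```text
[ 0.5213 -0.2715  0.06  ] [ 0.5116 -0.2913  0.06  ] [ 0.504 -0.307  0.06 ] 64.06494330579385 axis [ 0.5127 -0.289   0.06  ] body [ 0.5133 -0.2884  0.012 ]
[ 0.5141 -0.2912  0.1225]
[1.4, -2.5, 82.5] [0.22, 0.05, -0.11]
```

Emit:
{"op": "drive_tool", "data": {
  "moves": [
    [[1.3,-2.3,42],[0,0,0],45],
    [[0,0,41],[0,0,0],40],
    [[0,0,0],[0,0,0],35],
    [[0,0,0],[0,0,0],35]
  ],
  "grip_force": 45
}}

```text
time_s: 12.08
eef_pos: [0.5125, -0.2892, 0.0391]
orientation: [2.659, 1.667, 0.001]
wrist_force: [0.5, 0.4, 0.2]
grip_width: 0.0359
```

```bash
python3 - <<'E'
from h import *
import pickle
s=read_state(); im,c=grab('wrist','w12.png'); pickle.dump((s,im,c),open('w12.pkl','wb'))
print(s['eef_pos'],np.degrees(yaw_of(s)),s['wrist_force'],s['time_s'],s['grip_width'])
a=np.clip(im[150:265,190:320,::-1].astype(float)*2,0,255).astype(np.uint8)
cv2.imwrite('pics/w12c.png',cv2.resize(a,None,fx=5,fy=5,interpolation=cv2.INTER_CUBIC))
E
```

```text
[ 0.51247396 -0.28915723  0.03912683] 64.17007708477276 [0.48849664 0.42127553 0.20132296] 12.075 0.03591259180699769
```

View pics/w12c.png

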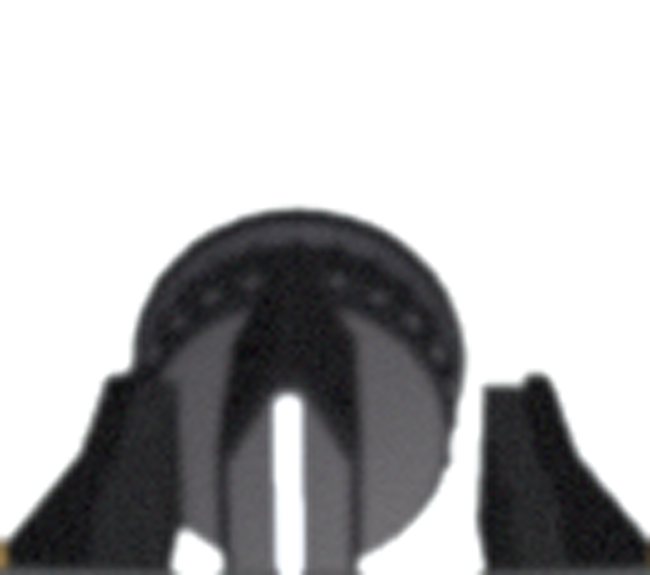

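```bash
python3 - <<'E'
from h import *
import pickle
np.set_printoptions(precision=4,suppress=True)
for f in ['w10','w11','w12']:
    s,im,c=pickle.load(open(f+'.pkl','rb'))
    Rm=R.from_rotvec(s['orientation']); T=np.array(c['T'])
    print(f,Rm.inv().apply(T[:3,3]-s['eef_pos']),(Rm.inv()*R.from_matrix(T[:3,:3])).as_matrix()[:,2],proj(c,s['eef_pos'],True))
    P=lambda x,y,z:onz(c,190+x/5,150+y/5,z,True)
a=P(288,400,.06);b=P(290,560,.06);u=(a-b)/np.linalg.norm(a-b);print(a,b,np.degrees(np.arctan2(u[1],u[0])))
print('rimctr L/R',P(135,355,.008),P(465,355,.008))
print(Rm.inv().apply(b-s['eef_pos']))
s=read_state();print(s['eef_pos'],s['time_s'])
E
```

```text
w10 [ 0.0805 -0.0001 -0.1547] [-0.2953  0.0006  0.9554] (np.float64(255.09249107288286), np.float64(244.94209980514808))
w11 [ 0.0805 -0.0001 -0.1547] [-0.2953  0.0007  0.9554] (np.float64(255.04707514886627), np.float64(244.9219584780696))
w12 [ 0.0806 -0.0001 -0.1547] [-0.2953  0.0007  0.9554] (np.float64(255.0626778872614), np.float64(244.99362447946726))
[ 0.5175 -0.2702  0.06  ] [ 0.5095 -0.2868  0.06  ] 64.28370455495896
rimctr L/R [ 0.4901 -0.2761  0.008 ] [ 0.5305 -0.2956  0.008 ]
[ 0.0008 -0.0037 -0.0209]
[ 0.5128 -0.2894  0.0395] 12.125
```

Emit:
{"op": "drive_tool", "data": {
  "moves": [
    [[0,-4,0],[0,0,0],35],
    [[0,0,0],[0,0,0],35],
    [[0,0,0],[0,0,0],35]
  ]
}}

```text
time_s: 12.5
eef_pos: [0.5081, -0.2868, 0.0381]
orientation: [2.661, 1.668, 0.001]
wrist_force: [0.5, 0.3, -0.6]
grip_width: 0.0351
```

```bash
python3 - <<'E'
from h import *
import pickle
s=read_state(); im,c=grab('wrist','w13.png'); pickle.dump((s,im,c),open('w13.pkl','wb'))
print(s['eef_pos'],np.degrees(yaw_of(s)),s['wrist_force'],s['time_s'],s['grip_width'])
a=np.clip(im[150:265,190:320,::-1].astype(float)*2,0,255).astype(np.uint8)
cv2.imwrite('pics/w13c.png',cv2.resize(a,None,fx=5,fy=5,interpolation=cv2.INTER_CUBIC))
E
```

```text
[ 0.50805695 -0.28676109  0.03805724] 64.16523202958756 [ 0.53204135  0.33337622 -0.58385746] 12.5 0.03508385074421741
```

View pics/w13c.png

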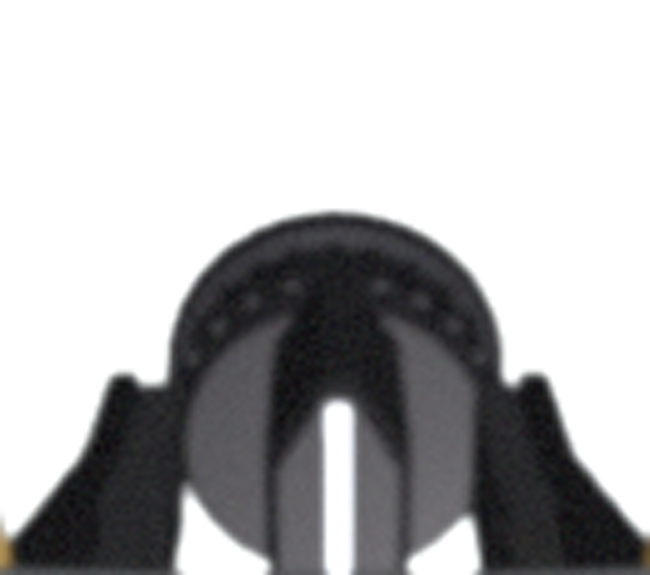

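Emit:
{"op": "drive_tool", "data": {
  "moves": [
    [[0,1,0],[0,0,0],5],
    [[0,0,0],[0,0,0],5],
    [[0,0,0],[0,0,0],5],
    [[0,0,0],[0,0,0],5]
  ],
  "grip_force": 45
}}

```text
time_s: 13.05
eef_pos: [0.5088, -0.287, 0.0373]
orientation: [-2.662, -1.669, 0.0]
wrist_force: [-0.1, 0.2, -0.9]
grip_width: 0.0148
```

Emit:
{"op": "drive_tool", "data": {
  "moves": [
    [[0,0,-40],[0,0,0],5],
    [[0,0,-60],[0,0,0],5],
    [[0,0,-60],[0,0,0],5],
    [[0,0,0],[0,0,0],5],
    [[0,0,0],[0,0,0],5]
  ]
}}

```text
time_s: 13.68
eef_pos: [0.508, -0.2864, 0.1969]
orientation: [-2.661, -1.668, 0.001]
wrist_force: [-0.3, 0.4, -0.8]
grip_width: 0.0144
```

```bash
python3 - <<'E'
from h import *
import pickle
s=read_state(); im,c=grab('wrist','w14.png'); pickle.dump((s,im,c),open('w14.pkl','wb'))
print(s['eef_pos'],np.degrees(yaw_of(s)),s['wrist_force'],s['time_s'],s['grip_width'])
a=np.clip(im[150:265,190:320,::-1].astype(float)*2,0,255).astype(np.uint8)
cv2.imwrite('pics/w14c.png',cv2.resize(a,None,fx=5,fy=5,interpolation=cv2.INTER_CUBIC))
rows([.4926,-.0202,.20],np.radians(10.1),7)
E
```

```text
[ 0.50801334 -0.28641635  0.1968975 ] 64.16940282907463 [-0.3476676   0.37212267 -0.84002066] 13.675 0.014428250736546676
[33.3, -18.5, -0.5] [-0.03, 0.01, 7.72]
[30.5, -22.8, -0.5] [-0.03, 0.01, 7.72]
[27.1, -26.7, -0.5] [-0.03, 0.01, 7.72]
[23.3, -30.1, -0.5] [-0.03, 0.01, 7.72]
[19.0, -32.9, -0.5] [-0.03, 0.01, 7.72]
[14.4, -35.2, -0.5] [-0.03, 0.01, 7.72]
[9.6, -36.8, -0.6] [-0.03, 0.01, 7.72]
```

View pics/w14c.png

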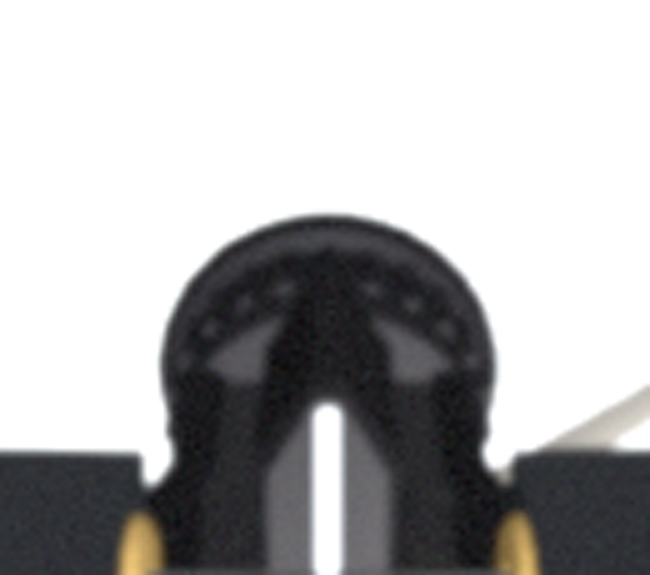

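```bash
python3 - <<'E'
from h import *
import pickle
np.set_printoptions(precision=4,suppress=True)
s,im,c=pickle.load(open('w14.pkl','rb'))
Rm=R.from_rotvec(s['orientation']);p=s['eef_pos']
k=.0353
def at(x,y,d):
    q=onz(c,190+x/5,150+y/5,p[2]-d,True); return Rm.inv().apply(q-p)
print('line end',at(328,405,k-.058),'rim front z0',at(328,215,k),'z4',at(328,215,k-.004),'L',at(162,362,k),'R',at(495,362,k))
E
```

```text
line end [ 0.0195  0.0002 -0.0227] rim front z0 [0.0207 0.0003 0.0353] z4 [0.0219 0.0003 0.0313] L [-0.0008 -0.0228  0.0353] R [-0.0008  0.0236  0.0353]
```

Emit:
{"op": "drive_tool", "data": {
  "moves": [
    [[33.3,-18.5,-0.5],[0,0,7.7],5],
    [[30.5,-22.8,-0.5],[0,0,7.7],5],
    [[27.1,-26.7,-0.5],[0,0,7.8],5],
    [[23.3,-30.1,-0.5],[0,0,7.7],5],
    [[19,-32.9,-0.5],[0,0,7.7],5],
    [[14.4,-35.2,-0.5],[0,0,7.7],5],
    [[10.5,-36.8,-0.5],[0,0,7.7],5],
    [[0,0,0],[0,0,0],5],
    [[0,0,0],[0,0,0],5],
    [[0,0,0],[0,0,0],5],
    [[0,0,0],[0,0,0],5]
  ]
}}

```text
time_s: 15.1
eef_pos: [0.4945, -0.0218, 0.2007]
orientation: [3.129, 0.276, -0.001]
wrist_force: [0.8, -0.2, -1.5]
grip_width: 0.0147
```

```bash
python3 - <<'E'
from h import *
import pickle
s=read_state(); im,c=grab('wrist','w15.png'); pickle.dump((s,im,c),open('w15.pkl','wb'))
print(s['eef_pos'],np.degrees(yaw_of(s)),s['wrist_force'],s['time_s'],s['grip_width'],s['q'])
E
```

```text
[ 0.49450919 -0.02175443  0.20069661] 10.097271643648025 [ 0.79276351 -0.24948114 -1.52934827] 15.1 0.014658227136005581 [-2.70052661e-01  3.96932012e-01  1.78547413e+00 -1.63118013e-04
  9.59539038e-01  1.12460667e+00]
```

View pics/w15.png

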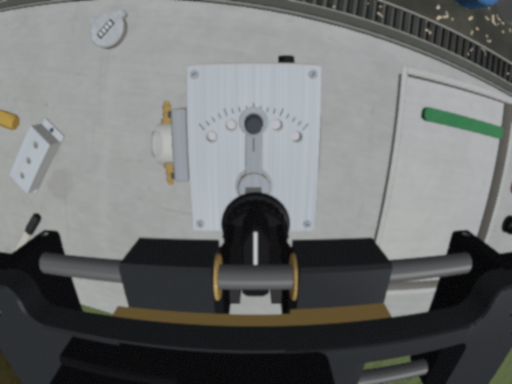

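```bash
python3 - <<'E'
from h import *
import pickle
np.set_printoptions(precision=4,suppress=True)
s,im,c=pickle.load(open('w15.pkl','rb'))
a=np.clip(im[60:235,180:330,::-1].astype(float)*1.2,0,255).astype(np.uint8)
cv2.imwrite('pics/w15c.png',cv2.resize(a,None,fx=4,fy=3.4,interpolation=cv2.INTER_CUBIC))
for p,n in [([.4926,-.0202,.109],'sp'),([.5567,-.009,.115],'pin'),([.5567,-.009,.083],'pinlow')]: print(n,proj(c,p,True))
print(read_state()['eef_pos'])
E
```

```text
sp (np.float64(252.14833508900367), np.float64(198.305262133925))
pin (np.float64(252.2440417785748), np.float64(123.74311244514506))
pinlow (np.float64(252.53815151135333), np.float64(121.24699395492587))
[ 0.4946 -0.0217  0.2008]
```

View pics/w15c.png

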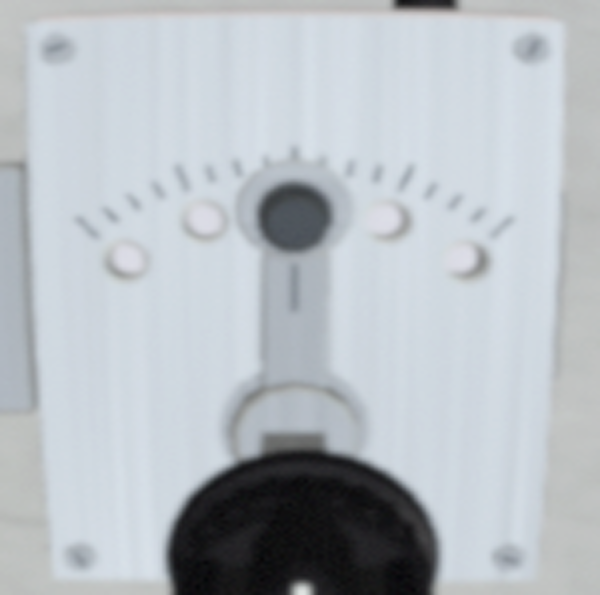

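```bash
python3 - <<'E'
from h import *
import pickle
np.set_printoptions(precision=4,suppress=True)
s,im,c=pickle.load(open('w15.pkl','rb'))
P=lambda x,y,z:onz(c,180+x/4,60+y/3.4,z,True)
S=[P(*q,.067) for q in [(80,557),(509,557),(532,48),(57,49)]]
C=np.mean(S,0);a=np.mean([np.arctan2(*(S[3]-S[0])[[1,0]]),np.arctan2(*(S[2]-S[1])[[1,0]])]);u=np.array([np.cos(a),np.sin(a),0])
sp=C-.035*u
print(C,np.degrees(a),'sp',sp,'pin',P(294,217,.115),'flat',P(262,435,.109),P(325,435,.109))
Rm=R.from_rotvec(s['orientation'])
print(Rm.inv().apply(sp-s['eef_pos']),Rm.inv().apply(P(294,435,.109)-s['eef_pos']))
E
```

```text
[ 0.5265 -0.0153  0.067 ] 10.098382200488144 sp [ 0.492  -0.0214  0.067 ] pin [ 0.5568 -0.01    0.115 ] flat [ 0.5009 -0.0129  0.109 ] [ 0.5033 -0.0263  0.109 ]
[-0.0024 -0.0008  0.1337] [ 0.0079 -0.0007  0.0917]
```

Emit:
{"op": "drive_tool", "data": {
  "moves": [
    [[-1,-1.2,25],[0,0,0],5],
    [[0,0,24],[0,0,0],5],
    [[0,0,0],[0,0,0],5],
    [[0,0,0],[0,0,0],5],
    [[0,0,0],[0,0,0],5]
  ]
}}

```text
time_s: 15.78
eef_pos: [0.4941, -0.0202, 0.1529]
orientation: [3.128, 0.278, 0.003]
wrist_force: [-0.5, 0.1, -0.6]
grip_width: 0.0145
```

```bash
python3 - <<'E'
from h import *
import pickle
np.set_printoptions(precision=4,suppress=True)
s=read_state(); im,c=grab('wrist','w16.png'); pickle.dump((s,im,c),open('w16.pkl','wb'))
print(s['eef_pos'],np.degrees(yaw_of(s)),s['wrist_force'],s['time_s'],s['grip_width'])
cv2.imwrite('pics/w16c.png',cv2.resize(np.clip(im[60:270,170:340,::-1].astype(float)*1.6,0,255).astype(np.uint8),None,fx=3.5,fy=2.8,interpolation=cv2.INTER_CUBIC))
E
```

```text
[ 0.4941 -0.0202  0.1529] 10.158155030423563 [-0.4725  0.0523 -0.6359] 15.775 0.014474975782841952
```

View pics/w16c.png

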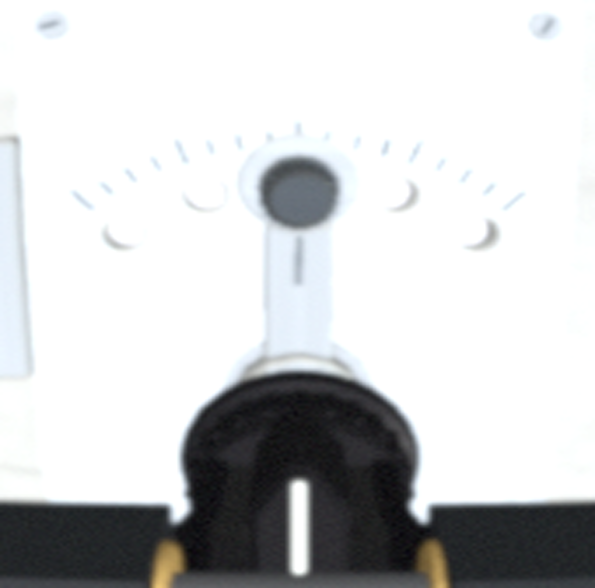

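Emit:
{"op": "drive_tool", "data": {
  "moves": [
    [[-0.7,0,4],[0,0,0],5],
    [[0,0,4],[0,0,0],5],
    [[0,0,4],[0,0,0],5],
    [[0,0,0],[0,0,0],5],
    [[0,0,0],[0,0,0],5]
  ]
}}

```text
time_s: 16.45
eef_pos: [0.4925, -0.02, 0.1399]
orientation: [-3.129, -0.278, 0.0]
wrist_force: [-0.4, -0.3, -0.9]
grip_width: 0.0144
```

Emit:
{"op": "drive_tool", "data": {
  "moves": [
    [[0,0,3],[0,0,0],5],
    [[0,0,3],[0,0,0],5],
    [[0,0,0],[0,0,0],5]
  ]
}}

```text
time_s: 16.82
eef_pos: [0.4925, -0.0199, 0.1337]
orientation: [-3.129, -0.278, 0.0]
wrist_force: [0.1, 0.1, -0.6]
grip_width: 0.0148
```

Emit:
{"op": "drive_tool", "data": {
  "moves": [
    [[0,0,4],[0,0,0],5],
    [[0,0,4],[0,0,0],5],
    [[0,0,0],[0,0,0],5]
  ]
}}

```text
time_s: 17.2
eef_pos: [0.4926, -0.0199, 0.1256]
orientation: [-3.129, -0.278, 0.0]
wrist_force: [0.1, -0.8, -0.8]
grip_width: 0.0144
```

Emit:
{"op": "drive_tool", "data": {
  "moves": [
    [[0,0,2],[0,0,0],5],
    [[0,0,0],[0,0,0],5],
    [[0,0,0],[0,0,0],5]
  ]
}}

```text
time_s: 17.58
eef_pos: [0.4926, -0.02, 0.1242]
orientation: [3.129, 0.278, 0.0]
wrist_force: [-0.2, -0.2, 1.3]
grip_width: 0.0147
```

Emit:
{"op": "drive_tool", "data": {
  "moves": [
    [[0,0,2],[0,0,0],5],
    [[0,0,2],[0,0,0],5],
    [[0,0,0],[0,0,0],5],
    [[0,0,0],[0,0,0],5]
  ],
  "grip_force": 55
}}

```text
time_s: 18.08
eef_pos: [0.4926, -0.02, 0.12]
orientation: [3.129, 0.278, 0.0]
wrist_force: [-0.5, 0.4, 3.0]
grip_width: 0.0144
```

Emit:
{"op": "drive_tool", "data": {
  "moves": [
    [[0,0,2],[0,0,0],5],
    [[0,0,2],[0,0,0],5],
    [[0,0,0],[0,0,0],5],
    [[0,0,0],[0,0,0],5]
  ]
}}

```text
time_s: 18.58
eef_pos: [0.4927, -0.02, 0.1168]
orientation: [3.129, 0.279, 0.001]
wrist_force: [-2.5, 0.7, 11.8]
grip_width: 0.0142
```

Emit:
{"op": "drive_tool", "data": {
  "moves": [
    [[0,0,0.5],[0,0,0],5],
    [[0,0,0],[0,0,0],5],
    [[0,0,0],[0,0,0],5],
    [[0,0,0],[0,0,0],5]
  ]
}}

```text
time_s: 19.08
eef_pos: [0.4928, -0.02, 0.1167]
orientation: [3.129, 0.279, 0.002]
wrist_force: [-1.8, 0.1, 15.4]
grip_width: 0.0147
```

```bash
python3 - <<'E'
from h import *
import pickle
np.set_printoptions(precision=4,suppress=True)
s=read_state(); im,c=grab('wrist','w17.png'); imaging
print(s['eef_pos'],np.degrees(yaw_of(s)),s['wrist_force'],s['time_s'],s['grip_width'])
cv2.imwrite('pics/w17c.png',cv2.resize(np.clip(im[60:270,150:360,::-1].astype(float)*1.3,0,255).astype(np.uint8),None,fx=3,fy=2.8,interpolation=cv2.INTER_CUBIC))
t,_=grab('top'); cv2.imwrite('pics/t17.png',cv2.resize(t[140:260,100:400,::-1],None,fx=2.6,fy=2.6,interpolation=cv2.INTER_CUBIC))
E
```

```text
[ 0.4928 -0.02    0.1167] 10.173952940087181 [-1.8167  0.0516 15.3966] 19.075 0.01471095005630308
```

View pics/w17c.png

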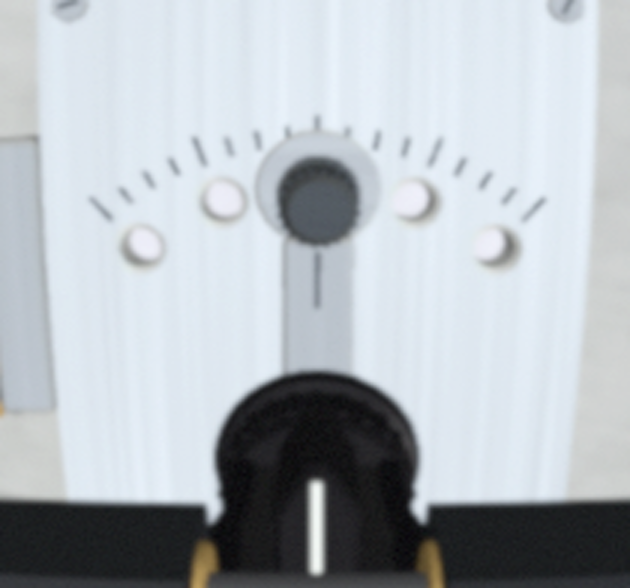

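View pics/t17.png

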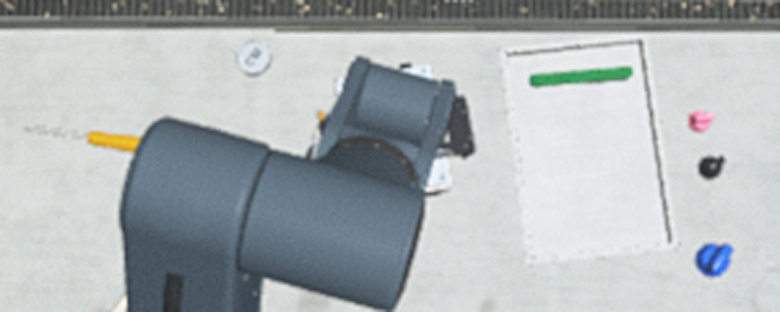

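The knob line, lever line and pin all lie in one vertical line at crop x≈317. The brush, counter and screwdriver are where they started. The tool is on the stop at 15 N, so I hand in.

```bash
python3 -c "
from h import *
r.sign_off(); s=read_state(); print(s['eef_pos'],s['wrist_force'],s['grip_width'])"
```

```text
the job is handed in; nothing more can be done
the job is handed in; nothing more can be done
```

The job is handed in at about 19 s of the 48 s, with the gripper still holding the knob pressed down. The interface gave no verdict and refused a state reading after hand-in, so the checks below are from just before.

**Setting pin:** I moved it from its block through the lever into the plate. The tool stopped at the height expected for the collar on the lever, with contact force. It sat tilted by about 0.06 rad in the grip. One view after release read its head about 2 mm off the hole axis, but the later views from the pin side showed it upright and over the hole. The lever was still at its setting mark.

**Knob:** I took the larger black one from the tray, turned its nose along the lever and slid it onto the spindle with almost no force. I then pressed until the force jumped from 3 N to 12 N and settled at 15 N. The tool stopped within 1 mm of the height for the full 8 mm of spring travel, with the nose about 0.1° off the lever.

**Disagreements:** While I was gripping the knob, two views put it about 4 mm apart. I re-centred the jaws from the picture before closing, and it then sat centred. The knob's position along its nose in the grip was only known to about 1–2 mm, which caused no trouble on the spindle.

**Bystanders:** In the last top view the brush and the counter had not visibly moved. The same goes for the part of the screwdriver that showed beside the arm.

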